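Pack a shelf tray in layers: slide the last box in, lay the divider, set the tub on top

TASK

Finish packing the cardboard tray: slide the white box lying on its folded-down front squarely all the way into the tray beside the one already there, then lay the cardboard divider flat on the two boxes, fin up and running front to back, inside the tray. Then set the round tub gently (not dropped) upright on the divider, on either side of the fin. Keep the tub from tipping over on the way and leave the tape roll, the small carton and the cutter where they are.

Things in the scene. Friction and masses are not known exactly. Their poses are not given: they have to be found in the camera images.
- tray: Low cardboard tray, fixed. Inside 120 mm (x) by 204 mm (y); floor top 4 mm, wall tops 60 mm above the bench; walls 5 mm. Origin: on the bench under the inside's centre; x to the back wall (inner face x = +60 mm), y left seen from the open front at x = -60 mm. The front, folded down flat, carries on level with the floor to x = -205 mm, full width. Two steel stops, 40 mm high, behind the back wall.
- box_out_c (a point): Centre of the white card box lying on the right half of the folded-down front, to be slid in. 110 mm (x) by 92 mm (y, too wide to grasp), 34 mm high; 0.27 to 0.53 kg; z up. x points to the tray's back wall, up to 0.2 rad askew. Its place is the right half of the tray (tray y near -50 mm).
- box_in_c (a point): Centre of the same kind of white box (110 x 92 x 34 mm, loose), already lying in the left half of the tray (tray y near +52 mm) with a few mm of play.
- divider_c (a point): Loose cardboard divider, inverted T, 0.06 kg: pad 112 mm (x) by 194 mm (y), 4 mm thick; on its middle line an upright fin, 100 mm long (x), 8 mm thick (y), top 38 mm above the pad's underside. The point is the fin's middle, 19 mm above the underside; z up. Starts flat on the bench, its x along the bench's y, give or take 0.5 rad. Same either way round.
- tub_c (a point): Centre of the low round tub with a white lid, 57 mm in diameter, 36 mm high (the point is 18 mm above its underside), z up; 0.10 to 0.17 kg. Starts upright on the bench.
- tape_roll: Bystander: brown roll of packing tape lying flat, 92 mm across, 48 mm high. Origin: centre of its underside.
- small_carton: Bystander: small white carton 60 x 50 x 42 mm. Origin: centre of its underside.
- cutter: Bystander: flat grey box cutter, 140 mm long, 26 mm wide, 14 mm high. Origin: centre of its underside.
Mind the look-alikes: they are no part of the job. What is shaped like the part that bears divider_c but pink or purple is not meant.

How it is judged:
By the outcome, as a careful person would: the job done as asked, in the order asked, and still so for the second after the job is handed in, with the robot touching nothing.
It also fails if it takes over 72 s, if anything falls off the work surface, if the arm or the gripper's body presses on something with over 40 N, if the wrist force passes 120 N, or if a joint passes its speed limit or range.

ROBOT

A 6-joint arm with a two-finger parallel gripper is mounted at the origin on the work surface. World frame = base frame: x ahead of the robot, y to its left, z up, the work surface at z = 0. Lengths are in m, angles in rad, forces in N, time in s.
With the tool pointing down it reaches from about 0.375 to 0.9 m from the base axis. Payload 3.1 kg.
Tool frame: the origin (TCP) lies midway between the tips of the shut fingers; the grasp point (between the pads) lies 19 mm behind it; z points along the fingers, x is the direction in which the jaws open and shut, and the axes are right-handed (so a half turn about z gives the same grasp; the last joint's range is limited). The gripper opens to 87 mm and grips with 3 to 60 N. Pads are 19 mm wide; open, the fingers measure 117 mm over their backs; the gripper's body (75 mm by 190 mm) begins 51 mm behind the grasp point.
Start: joints at [1.143, 0.527, 1.433, -0, 1.181, -0.178], TCP at [0.154, 0.606, 0.223] pointing down, gripper open.
Joint ranges: [-3.08, 3.08], [-0.75, 2.2], [0.22, 2.44], [-1.43, 4.57], [0, 2.65], [-2.85, 2.85]. Speed limits (rad/s): [2.79, 2.79, 3.14, 3.14, 3.14, 3.14].

INTERFACE

Orientations are given as a unit quaternion [x, y, z, w].
In Python, from rig import * gives the robot as it stands.
- The arm moves only by the tool drive_tool, never from a script. Its argument "plan" is a list of rows, each an object with "offset": the shift along the tool's x, y, z in cm, a list of three; "delta_rot": the turn, a rotation vector about the tool's x, y, z in degrees, a list of three; "jaw": the finger opening in cm, from 0 to 8.7. In form: [{"offset": [dx, dy, dz], "delta_rot": [wx, wy, wz], "jaw": jaw}, ...]. A call has exactly 8 rows; each row is the pose to reach, as a shift and turn from the pose commanded when the call began, along the tool's axes at that moment; what a row does not reach only later rows make up. A row lasts 1/12 s, in which the tool goes at most 41.7 mm and 7.16 degrees, less where a joint would pass 70% of its speed; a pose out of reach is approached as far as the arm can. A call with a gripper value outside its range is refused whole. The fingers move at their own pace and stop on an object; "squeeze" is the grip in N (left out, the last holds). Time passes only in rows, so rows that repeat a pose let the fingers close, or fill a call up. It gives the time, the measured TCP pose, the force and the opening at its end, in the units of the state.
- get_obs(): the state, without advancing time (a new reading comes with each control period).
- camera(name): name is "scene" or "top"; returns the picture (420x560x3 uint8, red, green, blue); there is no depth.
- calibration(name): a dict with "K" (3x3 intrinsics, pixels), "distortion" ([k1, k2, p1, p2, k3] as OpenCV has them; the pictures are not rectified), "pose" (4x4, takes a point from camera to world coordinates). Camera axes: x right, y down, z forward; pixel columns grow to the right and rows downward; lengths in m; the calibration is good to about 2 mm. A picture is of the moment at which its call begins. calibration takes no time and is no camera call.
- hand_in(): hands the job in, once; it reports no verdict.
The state is a dict: "time": time; "q": joint angles; "joint_velocities": joint speeds; "joint_torque": joint torques, N m; "position": TCP position; "tool_rot": TCP orientation; "ft_force": force on the tool from outside, world axes, zero at the start; "moment": the same for the moment, N m; "grip_width": finger opening in m.
Only numpy, scipy, OpenCV 4.12 (cv2) and the standard library are available. Lean on these libraries where they do the work, as an engineer would, in place of code of your own. Each camera call takes 0.05 s, during which the arm holds its last target.

## Working session

There is one attempt and no reset: what is moved stays moved. The work goes in short steps, Python scripts to look and compute and a tool call to move; the robot and the scene stay as the last step left them, time stands still between calls to the robot, and variables do not carry over. Pictures are saved under pics/ and viewed, and the job is handed in when it is done.

Besides the shell and the picture viewer there is one more tool, called after ">>>" in YAML: its name, and indented under it one key for each argument. drive_tool: Moves the arm, as the interface text tells. Its arguments: {"type":"object","properties":{"plan":{"type":"array","items":{"type":"object","properties":{"offset":{"type":"array","items":{"type":"number"}},"delta_rot":{"type":"array","items":{"type":"number"}},"jaw":{"type":"number"}}}},"squeeze":{"type":"number"}},"required":["plan"]}

```bash
ls; mkdir -p pics; python3 - <<'E'
from rig import *
import cv2,numpy as np
for n in("scene","top"):
    im=camera(n); cv2.imwrite(f"pics/{n}0.png",im[...,::-1]); c=calibration(n); print(n,c["K"],c["distortion"],np.round(c["pose"],4).tolist())
print(get_obs())
E
```

```text
pics
scene [[392.9771325    0.         277.88560428]
 [  0.         392.9771325  206.32732057]
 [  0.           0.           1.        ]] [-0.0819354  0.         0.         0.         0.       ] [[-0.7145, 0.4442, -0.5405, 1.145], [0.6996, 0.4668, -0.541, 0.6808], [0.012, -0.7647, -0.6443, 0.799], [0.0, 0.0, 0.0, 1.0]]
top [[506.83987      0.         275.75037264]
 [  0.         506.83987    197.98149023]
 [  0.           0.           1.        ]] [-0.1400984  0.         0.         0.         0.       ] [[0.0135, -0.9892, 0.1462, 0.3361], [-0.9999, -0.0136, 0.0002, 0.0234], [0.0018, -0.1462, -0.9893, 1.3654], [0.0, 0.0, 0.0, 1.0]]
{'time': 0.1, 'q': array([ 1.14250829e+00,  5.28373140e-01,  1.43377910e+00, -4.05186010e-05,
        1.18138287e+00, -1.78521575e-01]), 'joint_velocities': array([-0.00164439, -0.00270978, -0.00094413, -0.00038715,  0.00018166,
        0.00012075]), 'joint_torque': array([-5.81960994e-04, -4.40985703e+01, -1.77150857e+01,  6.34907093e-02,
        5.33456239e-02, -5.44311058e-05]), 'position': array([0.1542037 , 0.60499822, 0.22166795]), 'tool_rot': array([ 7.89671310e-01,  6.13529363e-01, -8.51892714e-04,  4.66809127e-04]), 'ft_force': array([-0.26869541, -0.02036896,  0.56435671]), 'moment': array([-0.04230249,  0.03885782,  0.03438865]), 'grip_width': 0.08718414478071357}
```

View pics/scene0.png

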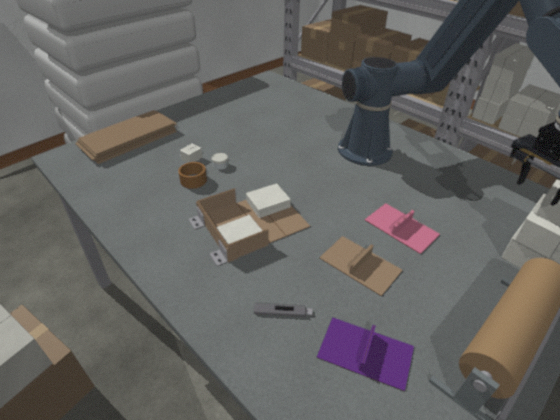

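View pics/top0.png

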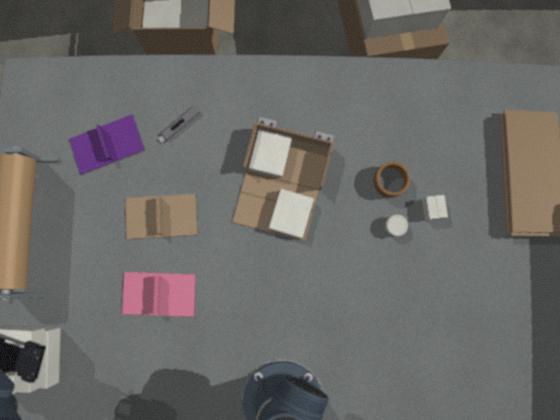

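The scene view shows the tray with one box in it around (240,230), the other box on the front flap at (268,200), and the brown divider at (360,264). The top view shows the tray at about (290,155), the outer box at (292,214), the brown divider at (161,217), the tub at (397,226), and the cutter, tape roll and carton. I'll zoom in next.

```bash
cat > h.py <<'E'
from rig import *
import cv2,numpy as np
from scipy.spatial.transform import Rotation as R
def ray(n,uv,z):
    c=calibration(n); p=cv2.undistortPoints(np.array(uv,float).reshape(-1,1,2),np.array(c["K"]),np.array(c["distortion"])).reshape(-1,2)
    T=np.array(c["pose"]); d=np.c_[p,np.ones(len(p))]@T[:3,:3].T; o=T[:3,3]
    s=(z-o[2])/d[:,2]; return (o+d*s[:,None])[:,:2]
def proj(n,P):
    c=calibration(n);T=np.linalg.inv(np.array(c["pose"]));rv=cv2.Rodrigues(T[:3,:3])[0]
    return cv2.projectPoints(np.array(P,float).reshape(-1,1,3),rv,T[:3,3],np.array(c["K"]),np.array(c["distortion"]))[0].reshape(-1,2)
def crop(n,name,x0,y0,x1,y1,s,im=None):
    im=camera(n) if im is None else im
    a=cv2.resize(im[y0:y1,x0:x1],None,fx=s,fy=s,interpolation=cv2.INTER_CUBIC)
    cv2.imwrite("pics/"+name,a[...,::-1]); return im
E
python3 - <<'E'
from h import *
t=cv2.imread("pics/top0.png")[...,::-1]
crop("top","t1.png",220,105,350,250,4,t)
crop("top","t2.png",110,110,210,330,2.7,t)
hsv=cv2.cvtColor(np.ascontiguousarray(t),cv2.COLOR_RGB2HSV)
m=((hsv[...,2]>150)&(hsv[...,1]<50)).astype(np.uint8)
n,l,s,c=cv2.connectedComponentsWithStats(m)
for i in range(1,n):
    if s[i,4]>80: 
        cn=cv2.findContours((l==i).astype(np.uint8),cv2.RETR_EXTERNAL,cv2.CHAIN_APPROX_NONE)[0][0]
        print(s[i],c[i],cv2.minAreaRect(cn))
for q in[(397,226),(160,217)]: print(hsv[q[1],q[0]],t[q[1],q[0]])
E
```

```text
[143   0  38  28 937] [161.79082177  13.61686233] ((161.5, 13.5), (27.0, 37.0), 90.0)
[ 370    0   80   19 1069] [404.80261927   6.66884939] ((409.5, 9.0), (18.0, 79.0), 90.0)
[ 250  131   41   45 1315] [270.49657795 152.94144487] ((270.61767578125, 152.52943420410156), (34.440059661865234, 39.04823303222656), 14.03624439239502)
[ 269  188   45   50 1484] [291.47371968 212.64487871] ((291.51837158203125, 212.60552978515625), (35.63113784790039, 41.85701370239258), 16.699243545532227)
[427 195  21  24 411] [436.67639903 206.26520681] ((436.66998291015625, 206.1899871826172), (22.627418518066406, 18.24335479736328), 81.8698959350586)
[387 215  21  21 341] [397.10557185 224.74780059] ((397.0, 225.0), (20.0, 20.0), 90.0)
[   0  329   60   64 1576] [ 39.16624365 356.8642132 ] ((29.5, 360.5), (63.0, 59.0), 90.0)
[ 33  12 190] [189 190 181]
[ 15  77 129] [129 110  90]
```

View pics/t1.png

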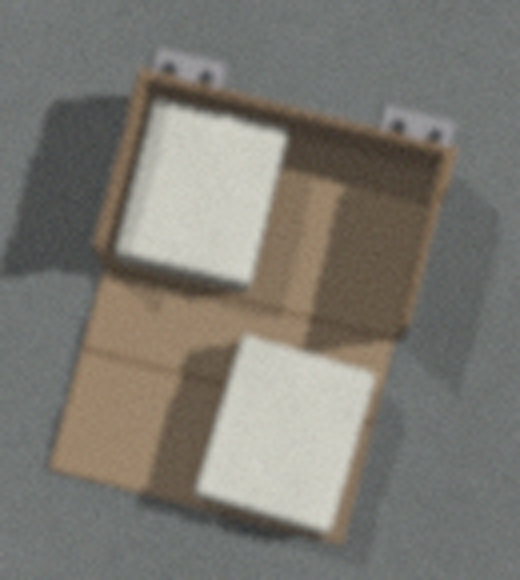

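View pics/t2.png

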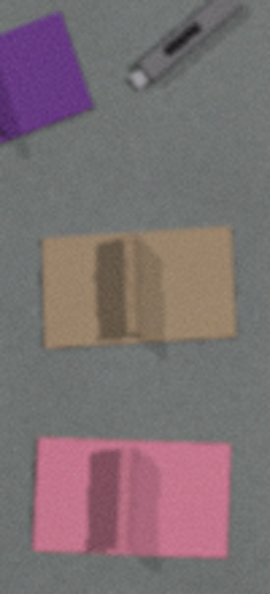

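```bash
cat > m.py <<'E'
from h import *
def z1(p): return np.array(p)/4+[220,105]-0.375
def z2(p): return np.array(p)/2.7+[110,110]-.3
BL,BR=ray("top",z1([(142,70),(452,148)]),.06); FL,FR=ray("top",z1([(52,467),(342,540)]),.004)
print("BL BR FL FR",BL,BR,FL,FR,"w",np.linalg.norm(BL-BR),np.linalg.norm(FL-FR))
x=(BL+BR)/2-(FL+FR)/2; print("len (270)",np.linalg.norm(x)); yaw1=np.arctan2(x[1],x[0]); 
y=BL-BR; y2=FL-FR; print("yaws",yaw1,np.arctan2(-y[0],y[1]),np.arctan2(-y2[0],y2[1]))
w=ray("top",z1([(243,335),(375,374),(331,530),(198,494)]),.038); print("box_out",w.mean(0),w,[np.linalg.norm(w[i]-w[i-1]) for i in range(4)])
d=w[0]-w[3];e=w[1]-w[2];f=w[0]-w[1];g=w[3]-w[2];print([np.arctan2(v[1],v[0]) for v in(d,e)],[np.arctan2(-v[0],v[1]) for v in(f,g)])
w=ray("top",z1([(160,98),(288,131),(248,287),(132,255)]),.038); print("box_in",w.mean(0),w)
w=ray("top",z2([(43,238),(234,228),(236,339),(46,348)]),.004); print("div",w.mean(0),[np.linalg.norm(w[i]-w[i-1]) for i in range(4)])
f=w[0]-w[1];g=w[3]-w[2];print([np.arctan2(-v[0],v[1]) for v in(f,g)])
print("tub",ray("top",[(397,225)],.036))
E
python3 m.py
```

```text
BL BR FL FR [0.73301814 0.08149088] [ 0.68237581 -0.12543365] [0.47177515 0.13921358] [ 0.4252113 -0.0567919] w 0.21303146652454746 0.20146051982991203
len (270) 0.2667931405550769
yaws -0.2390924601086606 -0.24002024848793294 -0.23324042950032547
box_out [ 0.49318214 -0.01798024] [[ 0.55814249  0.01170931]
 [ 0.53317838 -0.07605182]
 [ 0.42945247 -0.04753452]
 [ 0.4519552   0.03995606]] [np.float64(0.10988002587885913), np.float64(0.0912426536295674), np.float64(0.10757463188071585), np.float64(0.0903381103013875)]
[np.float64(-0.25998809109661747), np.float64(-0.26830054599747666)] [np.float64(-0.27713518050338615), np.float64(-0.2517451726645894)]
box_in [0.6550784 0.0370338] [[ 0.7201395   0.06986141]
 [ 0.69824979 -0.01700608]
 [ 0.59060964  0.00876933]
 [ 0.61131468  0.08651055]]
div [0.48238694 0.3344801 ] [np.float64(0.11219461260093071), np.float64(0.19641373392913875), np.float64(0.11226139243930404), np.float64(0.19321824769479345)]
[np.float64(0.06572634509229243), np.float64(0.06535765498838052)]
tub [[ 0.46442012 -0.29915211]]
```

```bash
cat >> h.py <<'E'
TO=np.array([.646,-.007]); TY=-.238
def t2w(x,y): c,s=np.cos(TY),np.sin(TY); return TO+[c*x-s*y,s*x+c*y]
def w2t(p): c,s=np.cos(TY),np.sin(TY); d=np.asarray(p)[...,:2]-TO; return np.stack([c*d[...,0]+s*d[...,1],-s*d[...,0]+c*d[...,1]],-1)
def go(p,yaw=None):
    "offset cm / delta_rot deg from measured pose to TCP p with tool x at world angle yaw, tool down"
    o=get_obs(); R0=R.from_quat(o["tool_rot"]); d=R0.inv().apply(np.array(p)-o["position"])*100
    s="off %s"%np.round(d,2)
    if yaw is not None:
        X=[np.cos(yaw),np.sin(yaw),0];Z=[0,0,-1];Y=np.cross(Z,X)
        s+=" rot %s"%np.round(np.degrees((R0.inv()*R.from_matrix(np.c_[X,Y,Z])).as_rotvec()),2)
    print(s)
def st():
    o=get_obs();X=R.from_quat(o["tool_rot"]).as_matrix()[:,0]
    print("t%.2f"%o["time"],np.round(o["position"],4),"tray",np.round(w2t(o["position"]),4),"yaw%.3f"%np.arctan2(X[1],X[0]),"F",np.round(o["ft_force"],1),"w%.4f"%o["grip_width"],"q",np.round(o["q"],2))
E
python3 - <<'E'
from h import *
st(); Y=np.pi/2+TY
print(t2w(-.24,-.047)); go([.40,.30,.18],Y); go([*t2w(-.24,-.047),.10],Y)
E
```

```text
t0.10 [0.1542 0.605  0.2217] tray [-0.6222  0.4788] yaw1.321 F [-0.3 -0.   0.6] w0.0872 q [ 1.14  0.53  1.43 -0.    1.18 -0.18]
[0.40168456 0.00390714]
off [-23.47  31.36   4.2 ] rot [-0.02  0.11 -0.67]
off [-52.1   38.84  12.25] rot [-0.02  0.11 -0.67]
```

>>> drive_tool:
  plan:
    - {"offset":[-3,4,0.5],"delta_rot":[0,0,-0.7],"jaw":5}
    - {"offset":[-6,8,1],"delta_rot":[0,0,-0.7],"jaw":5}
    - {"offset":[-9,12,1.5],"delta_rot":[0,0,-0.7],"jaw":5}
    - {"offset":[-12,16,2],"delta_rot":[0,0,-0.7],"jaw":5}
    - {"offset":[-15,20,2.5],"delta_rot":[0,0,-0.7],"jaw":5}
    - {"offset":[-18,24,3],"delta_rot":[0,0,-0.7],"jaw":5}
    - {"offset":[-21,28,3.5],"delta_rot":[0,0,-0.7],"jaw":5}
    - {"offset":[-23.5,31.4,4.2],"delta_rot":[0,0,-0.7],"jaw":5}
  squeeze: 15

```text
time: 0.77
position: [0.3631, 0.3456, 0.1881]
tool_rot: [0.786, 0.618, -0.0, -0.0]
ft_force: [0.1, -0.1, 0.3]
grip_width: 0.0513
```

```bash
python3 - <<'E'
from h import *
st(); Y=np.pi/2+TY
go([*t2w(-.24,-.047),.08],Y)
E
```

```text
t0.77 [0.3631 0.3456 0.1881] tray [-0.358  0.276] yaw1.334 F [ 0.1 -0.1  0.3] w0.0513 q [ 0.54  0.41  1.78 -0.    0.95 -0.8 ]
off [-32.31  11.78  10.81] rot [-0.    0.    0.04]
```

>>> drive_tool:
  plan:
    - {"offset":[-3.6,0.9,0.5],"delta_rot":[0,0,0],"jaw":5}
    - {"offset":[-8,2,1.5],"delta_rot":[0,0,0],"jaw":5}
    - {"offset":[-12,3,3],"delta_rot":[0,0,0],"jaw":5}
    - {"offset":[-16,4,4.5],"delta_rot":[0,0,0],"jaw":5}
    - {"offset":[-20,5,6],"delta_rot":[0,0,0],"jaw":5}
    - {"offset":[-24,6,8],"delta_rot":[0,0,0],"jaw":5}
    - {"offset":[-27,7,9],"delta_rot":[0,0,0],"jaw":5}
    - {"offset":[-28.7,7.1,10],"delta_rot":[0,0,0],"jaw":5}

```text
time: 1.43
position: [0.365, 0.0488, 0.0876]
tool_rot: [0.787, 0.618, 0.001, 0.001]
ft_force: [1.1, 1.2, -0.6]
grip_width: 0.0501
```

>>> drive_tool:
  plan:
    - {"offset":[0,0,0],"delta_rot":[0,0,0],"jaw":5}
    - {"offset":[0,0,0],"delta_rot":[0,0,0],"jaw":5}
    - {"offset":[0,0,1],"delta_rot":[0,0,0],"jaw":5}
    - {"offset":[0,0,2],"delta_rot":[0,0,0],"jaw":5}
    - {"offset":[0,0,3.5],"delta_rot":[0,0,0],"jaw":5}
    - {"offset":[0,0,4],"delta_rot":[0,0,0],"jaw":5}
    - {"offset":[0,0,4],"delta_rot":[0,0,0],"jaw":5}
    - {"offset":[0,0,4],"delta_rot":[0,0,0],"jaw":5}

```text
time: 2.1
position: [0.3638, 0.0525, 0.0485]
tool_rot: [0.785, 0.619, -0.0, -0.0]
ft_force: [-0.7, -0.2, 0.0]
grip_width: 0.0503
```

```bash
python3 - <<'E'
from h import *
st(); Y=np.pi/2+TY
go([*t2w(-.24,-.047),.014],Y)
im=crop("top","t3.png",200,105,360,270,3.6)
crop("scene","s3.png",180,150,360,290,4)
E
```

```text
t2.10 [0.3638 0.0525 0.0485] tray [-0.2882 -0.0087] yaw1.335 F [-0.7 -0.2  0. ] w0.0503 q [-0.16  0.59  2.21  0.    0.34 -1.5 ]
off [-3.84  4.82  3.45] rot [-0.01 -0.    0.12]
```

View pics/t3.png

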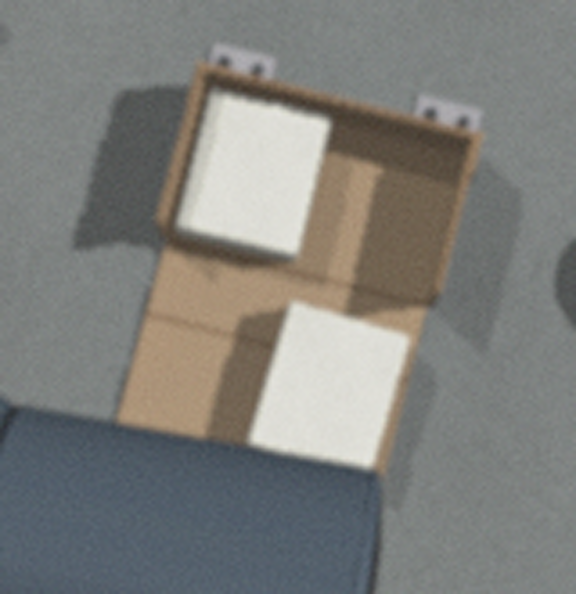

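View pics/s3.png

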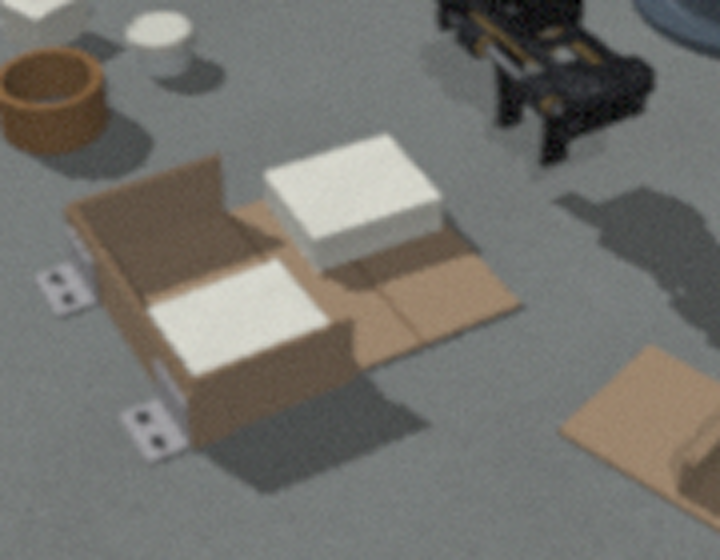

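The top view shows the arm over the flap's front edge, with the box still in place at (330,385) in the crop. The scene view shows the gripper up and clear of the box. I'll cross-check the box and tray corners in the scene view.

```bash
python3 - <<'E'
from h import *
f=lambda p:np.array(p)/4+[180,150]-.375
w=ray("scene",f([(264,178),(388,135),(440,200),(315,240)]),.038)
print(w,w.mean(0),w2t(w)*1000,w2t(w.mean(0)))
print("FL",w2t(ray("scene",f([(522,303)]),.004))*1000,"BR",w2t(ray("scene",f([(69,208)]),.06))*1000,"FRtop",w2t(ray("scene",f([(218,154)]),.06))*1000,"FLtop",w2t(ray("scene",f([(352,322)]),.06))*1000)
w=ray("scene",f([(148,303),(276,260),(330,322),(198,374)]),.038);print("in",w2t(w)*1000)
st();go([*t2w(-.24,-.047),.05],np.pi/2+TY)
E
```

```text
[[ 0.53810487 -0.06977048]
 [ 0.42898845 -0.04325826]
 [ 0.45808931  0.0437966 ]
 [ 0.55922481  0.01263311]] [ 0.49610186 -0.01414976] [[ -90.05498593  -86.43837226]
 [-202.34607579  -86.39872272]
 [-194.58953315    5.06299063]
 [ -88.95781818   -1.37839504]] [-0.1439871  -0.04228812]
FL [[-206.16826933  103.51674762]] BR [[  63.31187407 -101.45427414]] FRtop [[ -61.00126088 -105.50230729]] FLtop [[-57.80570715 109.2760112 ]]
in [[ 46.70636167  -0.20710925]
 [-53.44140956   4.13274311]
 [-55.78666749  81.4196999 ]
 [ 46.23318717  81.38654909]]
t2.20 [0.3642 0.0521 0.0488] tray [-0.2878 -0.009 ] yaw1.334 F [ 0.   1.1 -0.2] w0.0499 q [-0.16  0.59  2.21  0.    0.34 -1.5 ]
off [-3.81  4.78 -0.11] rot [ 0.06 -0.01  0.08]
```

>>> drive_tool:
  plan:
    - {"offset":[-2,0,0],"delta_rot":[0,0,0],"jaw":5}
    - {"offset":[-3.8,1,0],"delta_rot":[0,0,0],"jaw":5}
    - {"offset":[-3.8,3,0],"delta_rot":[0,0,0],"jaw":5}
    - {"offset":[-3.8,4.3,0],"delta_rot":[0,0,0],"jaw":5}
    - {"offset":[-3.8,4.5,1.5],"delta_rot":[0,0,0],"jaw":5}
    - {"offset":[-3.8,4.5,3],"delta_rot":[0,0,0],"jaw":5}
    - {"offset":[-3.8,4.5,3.4],"delta_rot":[0,0,0],"jaw":5}
    - {"offset":[-3.8,4.5,3.4],"delta_rot":[0,0,0],"jaw":5}

```text
time: 2.87
position: [0.3982, 0.0044, 0.014]
tool_rot: [0.786, 0.618, -0.0, -0.001]
ft_force: [-0.0, -0.2, -0.4]
grip_width: 0.0502
```

```bash
python3 - <<'E'
from h import *
st(); Y=np.pi/2+TY
go([*t2w(-.20,-.047),.014],Y); go([*t2w(-.14,-.05),.014],Y);go([*t2w(-.07,-.052),.014],Y)
E
```

```text
t2.87 [0.3982 0.0044 0.014 ] tray [-0.2435 -0.0473] yaw1.333 F [-0.  -0.2 -0.4] w0.0502 q [-0.27  0.69  2.15  0.    0.31 -1.6 ]
off [ 0.03  4.35 -0.  ] rot [-0.09 -0.    0.03]
off [-2.700e-01  1.035e+01 -1.000e-02] rot [-0.09 -0.    0.03]
off [-0.48 17.35 -0.02] rot [-0.09 -0.    0.03]
```

>>> drive_tool:
  plan:
    - {"offset":[0,1,0],"delta_rot":[0,0,0],"jaw":5}
    - {"offset":[0,2,0],"delta_rot":[0,0,0],"jaw":5}
    - {"offset":[0,3,0],"delta_rot":[0,0,0],"jaw":5}
    - {"offset":[0,4,0],"delta_rot":[0,0,0],"jaw":5}
    - {"offset":[0,5,0],"delta_rot":[0,0,0],"jaw":5}
    - {"offset":[-0.1,6,0],"delta_rot":[0,0,0],"jaw":5}
    - {"offset":[-0.2,7,0],"delta_rot":[0,0,0],"jaw":5}
    - {"offset":[-0.2,7.2,0],"delta_rot":[0,0,0],"jaw":5}

```text
time: 3.53
position: [0.4717, -0.0159, 0.0144]
tool_rot: [0.786, 0.618, 0.002, 0.002]
ft_force: [-1.9, 0.8, 1.0]
grip_width: 0.0498
```

```bash
python3 - <<'E'
from h import *
st(); Y=np.pi/2+TY
go([*t2w(-.14,-.05),.014],Y);go([*t2w(-.07,-.052),.014],Y)
crop("top","t4.png",200,105,360,270,3.6)
crop("scene","s4.png",180,150,360,290,4)
E
```

```text
t3.53 [ 0.4717 -0.0159  0.0144] tray [-0.1673 -0.0497] yaw1.333 F [-1.9  0.8  1. ] w0.0498 q [-0.27  0.71  1.97 -0.    0.46 -1.6 ]
off [-0.03  2.73  0.06] rot [0.3  0.01 0.01]
off [-0.23  9.73  0.09] rot [0.3  0.01 0.01]
```

View pics/t4.png

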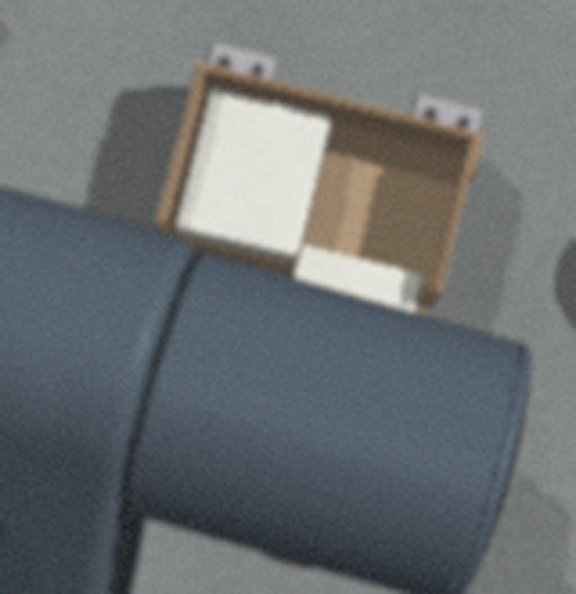

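View pics/s4.png

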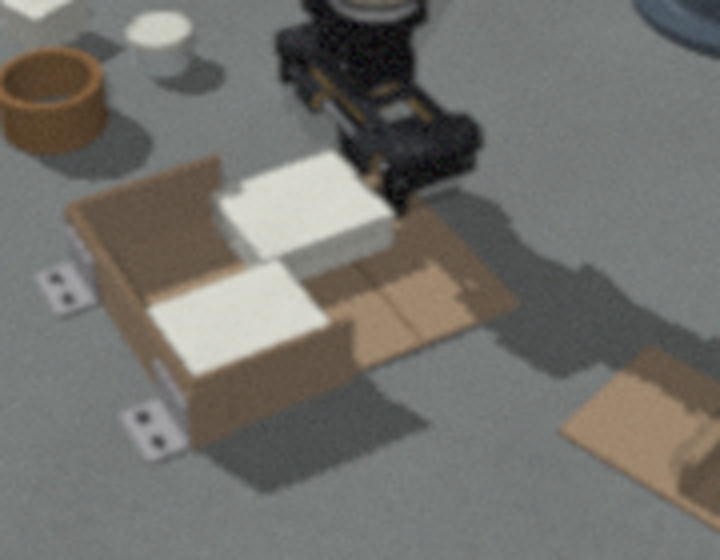

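```bash
python3 - <<'E'
from h import *
im=cv2.imread("pics/t4.png")[...,::-1]
crop("top","t5.png",250,0,576,330,2.4,im[:330])if 0 else cv2.imwrite("pics/t5.png",cv2.resize(im[200:330,250:450],None,fx=3,fy=3,interpolation=cv2.INTER_CUBIC)[...,::-1])
f=lambda p:np.array(p)/3.6+[200,105]-.36
print(w2t(ray("top",f([(330,122),(297,257),(300,247),(418,268)]),.038))*1000)
f=lambda p:np.array(p)/4+[180,150]-.375
print(w2t(ray("scene",f([(218,195),(335,152),(393,212),(265,260),(276,260),(148,303),(330,322)]),.038))*1000)
E
```

```text
[[ 49.7985761    2.64327274]
 [-56.29472349   1.16859146]
 [-48.43068626   0.87791078]
 [-41.95284856 -87.64210794]]
[[-4.97723592e+01 -8.53252045e+01]
 [-1.54251337e+02 -8.79771139e+01]
 [-1.55931492e+02 -5.13986927e-01]
 [-4.64632844e+01  1.11244478e-01]
 [-5.34414096e+01  4.13274311e+00]
 [ 4.67063617e+01 -2.07109248e-01]
 [-5.57866675e+01  8.14196999e+01]]
```

View pics/t5.png

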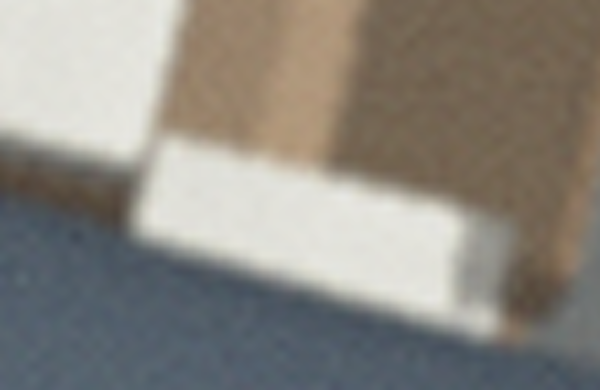

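>>> drive_tool:
  plan:
    - {"offset":[-0.1,1,0],"delta_rot":[0,0,0],"jaw":5}
    - {"offset":[-0.15,2,0],"delta_rot":[0,0,0],"jaw":5}
    - {"offset":[-0.2,3,0],"delta_rot":[0,0,0],"jaw":5}
    - {"offset":[-0.3,4,0],"delta_rot":[0,0,0],"jaw":5}
    - {"offset":[-0.35,5,0],"delta_rot":[0,0,0],"jaw":5}
    - {"offset":[-0.4,6,0],"delta_rot":[0,0,0],"jaw":5}
    - {"offset":[-0.4,6.8,0],"delta_rot":[0,0,0],"jaw":5}
    - {"offset":[-0.4,7,0],"delta_rot":[0,0,0],"jaw":5}

```text
time: 4.3
position: [0.5381, -0.036, 0.0144]
tool_rot: [0.786, 0.618, 0.001, 0.002]
ft_force: [-0.9, -0.7, 0.9]
grip_width: 0.05
```

```bash
python3 - <<'E'
from h import *
st(); Y=np.pi/2+TY
go([*t2w(-.065,-.053),.014],Y)
crop("scene","s5.png",180,150,360,290,4)
E
```

```text
t4.30 [ 0.5381 -0.036   0.0144] tray [-0.0981 -0.0536] yaw1.333 F [-0.9 -0.7  0.9] w0.0500 q [-0.27  0.74  1.79 -0.    0.6  -1.61]
off [0.06 3.31 0.05] rot [0.21 0.01 0.01]
```

View pics/s5.png

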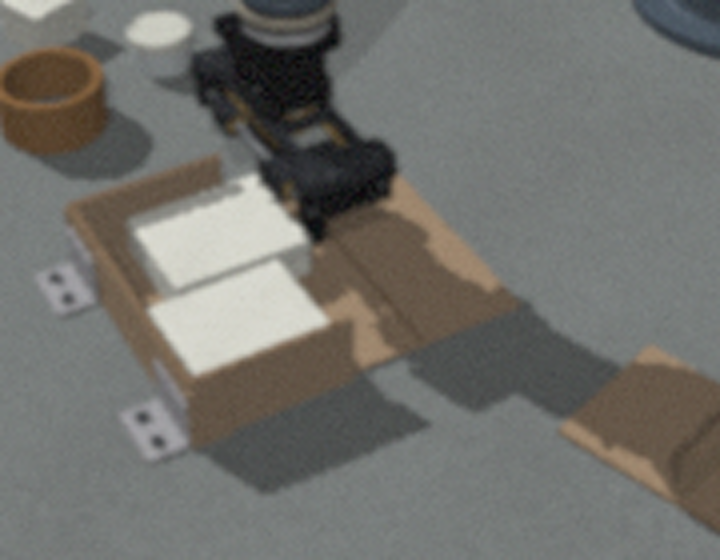

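The scene crop shows the box going in squarely, with its front-left corner at about (175,290), just right of the other box.

>>> drive_tool:
  plan:
    - {"offset":[0,0.6,0],"delta_rot":[0,0,0],"jaw":5}
    - {"offset":[0,1.2,0],"delta_rot":[0,0,0],"jaw":5}
    - {"offset":[0,1.8,0],"delta_rot":[0,0,0],"jaw":5}
    - {"offset":[0,2.3,0],"delta_rot":[0,0,0],"jaw":5}
    - {"offset":[0,2.7,0],"delta_rot":[0,0,0],"jaw":5}
    - {"offset":[0,3,0],"delta_rot":[0,0,0],"jaw":5}
    - {"offset":[0,3.2,0],"delta_rot":[0,0,0],"jaw":5}
    - {"offset":[0,3.3,0],"delta_rot":[0,0,0],"jaw":5}

```text
time: 5.02
position: [0.5674, -0.0428, 0.0143]
tool_rot: [0.786, 0.618, -0.0, -0.0]
ft_force: [-3.2, 1.5, 2.7]
grip_width: 0.0498
```

>>> drive_tool:
  plan:
    - {"offset":[0,0.1,0],"delta_rot":[0,0,0],"jaw":5}
    - {"offset":[0,0.15,0],"delta_rot":[0,0,0],"jaw":5}
    - {"offset":[0,0.2,0],"delta_rot":[0,0,0],"jaw":5}
    - {"offset":[0,0.2,0],"delta_rot":[0,0,0],"jaw":5}
    - {"offset":[0,0.2,0],"delta_rot":[0,0,0],"jaw":5}
    - {"offset":[0,0.2,0],"delta_rot":[0,0,0],"jaw":5}
    - {"offset":[0,0.2,0],"delta_rot":[0,0,0],"jaw":5}
    - {"offset":[0,0.2,0],"delta_rot":[0,0,0],"jaw":5}

```text
time: 5.68
position: [0.5693, -0.0433, 0.0142]
tool_rot: [0.786, 0.618, 0.0, 0.0]
ft_force: [-3.2, 0.4, 0.2]
grip_width: 0.0501
```

```bash
python3 - <<'E'
from h import *
st()
crop("scene","s6.png",180,150,360,290,4)
E
```

```text
t5.68 [ 0.5693 -0.0433  0.0142] tray [-0.066  -0.0534] yaw1.333 F [-3.2  0.4  0.2] w0.0501 q [-0.27  0.77  1.71  0.    0.67 -1.6 ]
```

View pics/s6.png

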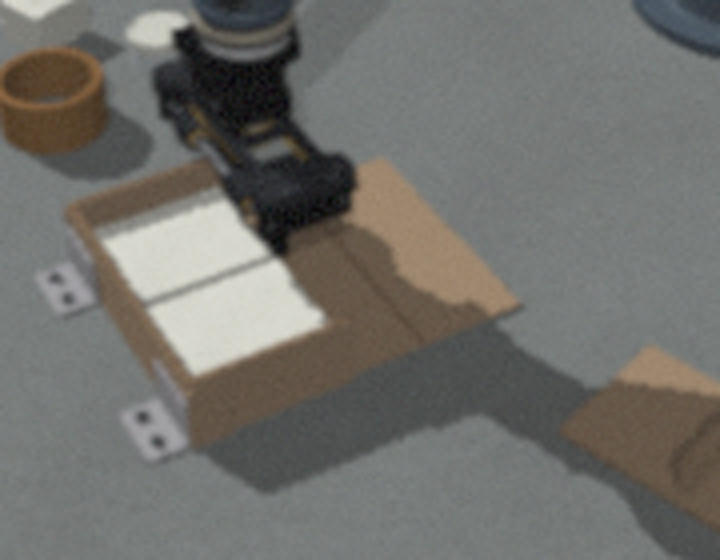

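>>> drive_tool:
  plan:
    - {"offset":[0,0.1,0],"delta_rot":[0,0,0],"jaw":5}
    - {"offset":[0,0.2,0],"delta_rot":[0,0,0],"jaw":5}
    - {"offset":[0,0.3,0],"delta_rot":[0,0,0],"jaw":5}
    - {"offset":[0,0.4,0],"delta_rot":[0,0,0],"jaw":5}
    - {"offset":[0,0.4,0],"delta_rot":[0,0,0],"jaw":5}
    - {"offset":[0,0.4,0],"delta_rot":[0,0,0],"jaw":5}
    - {"offset":[0,0.4,0],"delta_rot":[0,0,0],"jaw":5}
    - {"offset":[0,0.4,0],"delta_rot":[0,0,0],"jaw":5}

```text
time: 6.4
position: [0.5727, -0.0441, 0.0143]
tool_rot: [0.786, 0.618, -0.0, -0.0]
ft_force: [-3.8, 1.0, 2.5]
grip_width: 0.0501
```

>>> drive_tool:
  plan:
    - {"offset":[0,0.1,0],"delta_rot":[0,0,0],"jaw":5}
    - {"offset":[0,0.15,0],"delta_rot":[0,0,0],"jaw":5}
    - {"offset":[0,0.2,0],"delta_rot":[0,0,0],"jaw":5}
    - {"offset":[0,0.25,0],"delta_rot":[0,0,0],"jaw":5}
    - {"offset":[0,0.3,0],"delta_rot":[0,0,0],"jaw":5}
    - {"offset":[0,0.3,0],"delta_rot":[0,0,0],"jaw":5}
    - {"offset":[0,0.3,0],"delta_rot":[0,0,0],"jaw":5}
    - {"offset":[0,0.3,0],"delta_rot":[0,0,0],"jaw":5}

```text
time: 7.07
position: [0.5726, -0.0441, 0.0142]
tool_rot: [0.786, 0.618, -0.002, -0.003]
ft_force: [-8.5, 0.6, 7.3]
grip_width: 0.0498
```

>>> drive_tool:
  plan:
    - {"offset":[0,-1,0],"delta_rot":[0,0,0],"jaw":5}
    - {"offset":[0,-3,0],"delta_rot":[0,0,0],"jaw":5}
    - {"offset":[0,-4,-3],"delta_rot":[0,0,0],"jaw":5}
    - {"offset":[0,-5,-6],"delta_rot":[0,0,0],"jaw":5}
    - {"offset":[0,-6,-9],"delta_rot":[0,0,0],"jaw":5}
    - {"offset":[0,-7,-12],"delta_rot":[0,0,0],"jaw":5}
    - {"offset":[0,-7,-14],"delta_rot":[0,0,0],"jaw":5}
    - {"offset":[0,-7,-14],"delta_rot":[0,0,0],"jaw":5}

```text
time: 7.73
position: [0.5131, -0.0297, 0.1591]
tool_rot: [0.786, 0.618, 0.005, 0.006]
ft_force: [1.2, 0.3, -0.8]
grip_width: 0.05
```

```bash
python3 - <<'E'
from h import *
st()
t=cv2.imread("pics/scene0.png")[...,::-1]
crop("scene","s7.png",310,230,410,300,7,t)
go([.4824,.3345,.12],1.636)
E
```

```text
t7.73 [ 0.5131 -0.0297  0.1591] tray [-0.1237 -0.0534] yaw1.333 F [ 1.2  0.3 -0.8] w0.0500 q [-0.28  0.47  1.78  0.    0.88 -1.61]
off [ 34.68 -11.61   3.72] rot [  0.86   0.16 -17.34]
```

View pics/s7.png

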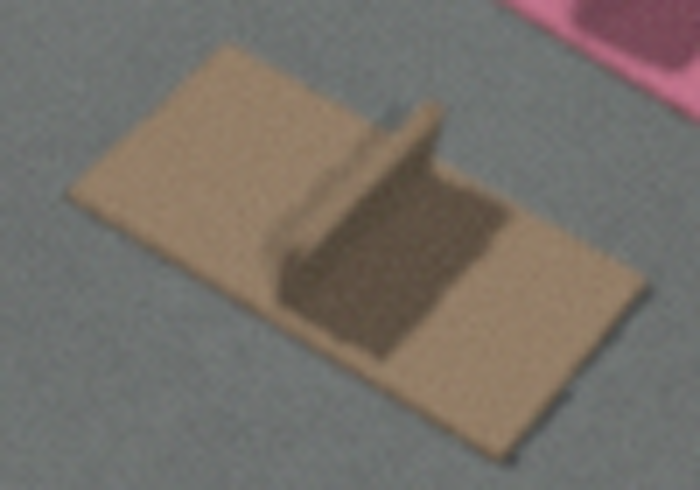

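```bash
python3 - <<'E'
from h import *
f=lambda p:np.array(p)/7+[310,230]-.43
w=ray("scene",f([(228,43),(650,285),(500,460),(68,192)]),.004); print(w,w.mean(0))
for a,b in((1,0),(2,3)): v=w[a]-w[b]; print(np.arctan2(-v[0],v[1]))
st()
E
```

```text
[[0.43554297 0.23612929]
 [0.42252992 0.4316225 ]
 [0.53280602 0.43831775]
 [0.54640617 0.2448099 ]] [0.48432127 0.33771986]
0.06646716208253366
0.07016679037310494
t7.73 [ 0.5131 -0.0297  0.1591] tray [-0.1237 -0.0534] yaw1.333 F [ 1.2  0.3 -0.8] w0.0500 q [-0.28  0.47  1.78  0.    0.88 -1.61]
```

>>> drive_tool:
  plan:
    - {"offset":[4,-1,0],"delta_rot":[0,0,-2],"jaw":5}
    - {"offset":[8,-2.5,0],"delta_rot":[0,0,-4],"jaw":5}
    - {"offset":[12,-4,0],"delta_rot":[0,0,-6],"jaw":5}
    - {"offset":[16,-5.4,1],"delta_rot":[0,0,-8],"jaw":5}
    - {"offset":[20,-6.7,1.5],"delta_rot":[0,0,-10],"jaw":5}
    - {"offset":[24,-8,2],"delta_rot":[0,0,-12],"jaw":5}
    - {"offset":[28,-9.4,3],"delta_rot":[0.4,0,-14],"jaw":5}
    - {"offset":[32,-10.7,3.5],"delta_rot":[0.8,0,-16],"jaw":5}

```text
time: 8.4
position: [0.481, 0.3025, 0.1191]
tool_rot: [0.692, 0.722, -0.003, -0.005]
ft_force: [0.3, -0.1, 0.0]
grip_width: 0.0499
```

```bash
python3 - <<'E'
from h import *
st(); go([.482,.335,.06],1.634)
E
```

```text
t8.40 [0.481  0.3025 0.1191] tray [-0.2333  0.2619] yaw1.614 F [ 0.3 -0.1  0. ] w0.0499 q [ 0.36  0.59  1.66  0.01  0.89 -1.26]
off [3.22 0.31 5.92] rot [-0.63 -0.17 -1.14]
```

>>> drive_tool:
  plan:
    - {"offset":[2,0.1,0.5],"delta_rot":[-0.3,0,-1],"jaw":5}
    - {"offset":[3,0.2,2],"delta_rot":[-0.6,0,-1.2],"jaw":5}
    - {"offset":[3.3,0.3,4],"delta_rot":[-0.6,0,-1.2],"jaw":5}
    - {"offset":[3.3,0.3,6],"delta_rot":[-0.6,0,-1.2],"jaw":5}
    - {"offset":[3.3,0.3,6],"delta_rot":[-0.6,0,-1.2],"jaw":5}
    - {"offset":[3.3,0.3,6],"delta_rot":[-0.6,0,-1.2],"jaw":5}
    - {"offset":[3.3,0.3,6],"delta_rot":[-0.6,0,-1.2],"jaw":5}
    - {"offset":[3.3,0.3,6],"delta_rot":[-0.6,0,-1.2],"jaw":5}

```text
time: 9.07
position: [0.4823, 0.3335, 0.0614]
tool_rot: [0.685, 0.729, 0.001, -0.001]
ft_force: [-0.5, -0.1, 0.1]
grip_width: 0.05
```

```bash
python3 - <<'E'
from h import *
st(); go([.483,.336,.011],1.637)
crop("scene","s8.png",310,210,410,300,6)
E
```

```text
t9.07 [0.4823 0.3335 0.0614] tray [-0.2394  0.2923] yaw1.633 F [-0.5 -0.1  0.1] w0.0500 q [ 0.41  0.7   1.66  0.    0.79 -1.22]
off [0.23 0.09 5.04] rot [-0.02 -0.18 -0.24]
```

View pics/s8.png

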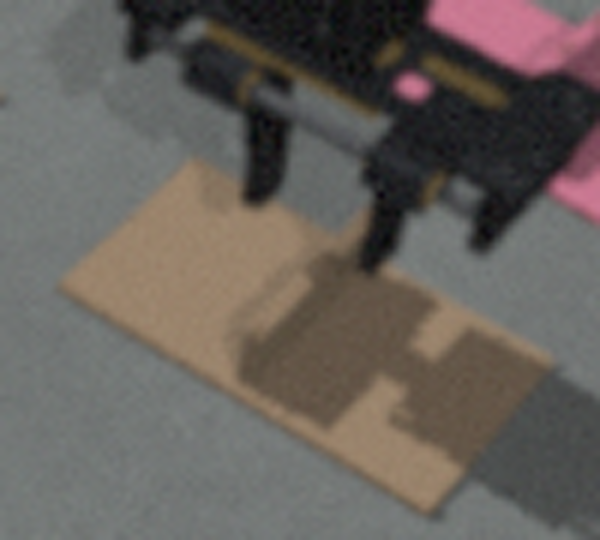

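The fingers straddle the fin, with tips at (262,195) and (370,265). I'll descend and grip.

>>> drive_tool:
  plan:
    - {"offset":[0.2,0.1,1.5],"delta_rot":[0,0,-0.2],"jaw":5}
    - {"offset":[0.2,0.1,3],"delta_rot":[0,0,-0.2],"jaw":5}
    - {"offset":[0.2,0.1,4.2],"delta_rot":[0,0,-0.2],"jaw":5}
    - {"offset":[0.2,0.1,5],"delta_rot":[0,0,-0.2],"jaw":5}
    - {"offset":[0.2,0.1,5],"delta_rot":[0,0,-0.2],"jaw":5}
    - {"offset":[0.2,0.1,5],"delta_rot":[0,0,-0.2],"jaw":3}
    - {"offset":[0.2,0.1,5],"delta_rot":[0,0,-0.2],"jaw":1.5}
    - {"offset":[0.2,0.1,5],"delta_rot":[0,0,-0.2],"jaw":0.5}
  squeeze: 12

```text
time: 9.78
position: [0.482, 0.3356, 0.0111]
tool_rot: [0.683, 0.73, 0.0, -0.002]
ft_force: [0.5, 0.9, -0.7]
grip_width: 0.0374
```

>>> drive_tool:
  plan:
    - {"offset":[0,0,0],"delta_rot":[0,0,0],"jaw":0.2}
    - {"offset":[0,0,0],"delta_rot":[0,0,0],"jaw":0.2}
    - {"offset":[0,0,0],"delta_rot":[0,0,0],"jaw":0.2}
    - {"offset":[0,0,0],"delta_rot":[0,0,0],"jaw":0.2}
    - {"offset":[0,0,-1],"delta_rot":[0,0,0],"jaw":0.2}
    - {"offset":[0,0,-3],"delta_rot":[0,0,0],"jaw":0.2}
    - {"offset":[0,0,-5],"delta_rot":[0,0,0],"jaw":0.2}
    - {"offset":[0,0,-6],"delta_rot":[0,0,0],"jaw":0.2}

```text
time: 10.45
position: [0.4827, 0.3357, 0.0728]
tool_rot: [0.683, 0.73, 0.001, -0.001]
ft_force: [0.3, 0.8, 0.3]
grip_width: 0.0081
```

```bash
python3 - <<'E'
from h import *
st(); 
crop("scene","s9.png",290,190,420,300,5)
crop("top","t9.png",50,100,350,300,2.5)
E
```

```text
t10.45 [0.4827 0.3357 0.0728] tray [-0.2395  0.2946] yaw1.637 F [0.3 0.8 0.3] w0.0081 q [ 0.42  0.68  1.65  0.    0.81 -1.22]
```

View pics/s9.png

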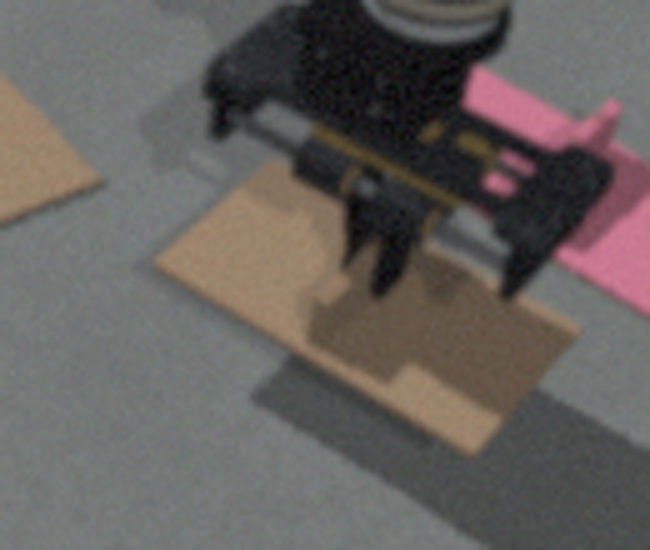

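View pics/t9.png

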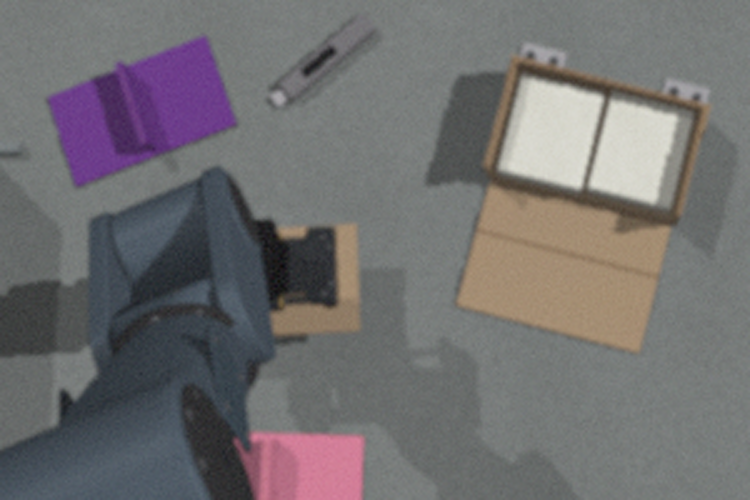

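The divider is gripped (8.1 mm) and hanging level. In the tray, both boxes lie side by side, squarely in.

```bash
python3 - <<'E'
from h import *
print(t2w(-.001,0)); go([.60,.15,.14],1.45); go([*t2w(-.001,0),.12],np.pi/2+TY)
t=cv2.imread("pics/t9.png")
cv2.imwrite("pics/t9b.png",cv2.resize(t[20:360,440:750],None,fx=2,fy=2,interpolation=cv2.INTER_CUBIC))
E
```

```text
[ 0.64502819 -0.00676424]
off [-19.3   10.44  -6.79] rot [ 0.06 -0.23 10.71]
off [-35.25  13.89  -4.85] rot [ 0.04 -0.23 17.43]
```

View pics/t9b.png

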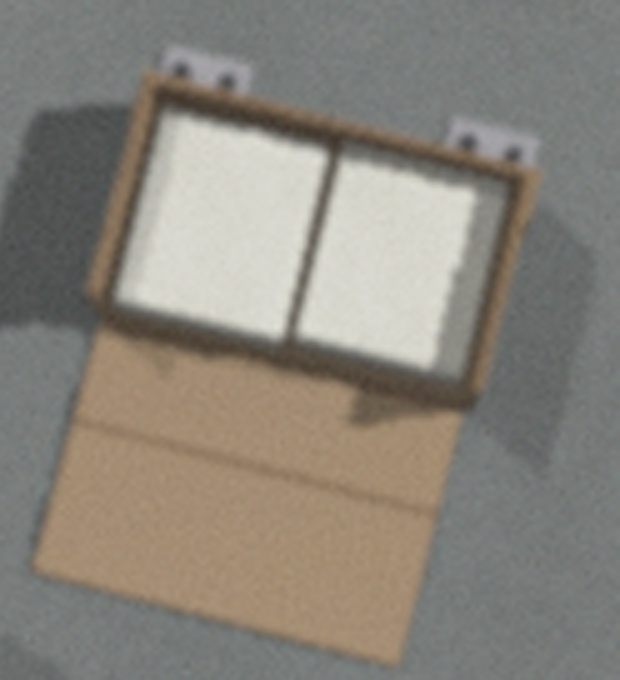

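```bash
python3 - <<'E'
from h import *
f=lambda p:(np.array(p)/2+[440,20])/2.5+[50,100]-.4
print("walls",(w2t(ray("top",f([(148,75),(538,170),(92,295),(470,405)]),.06))*1000).round(1).tolist())
print("flap",(w2t(ray("top",f([(35,570),(398,665)]),.004))*1000).round(1).tolist())
print("out",(w2t(ray("top",f([(340,157),(508,193),(468,383),(297,347)]),.038))*1000).round(1).tolist())
print("in",(w2t(ray("top",f([(162,112),(330,150),(288,342),(115,303)]),.038))*1000).round(1).tolist())
E
```

```text
walls [[62.5, 106.0], [63.7, -108.0], [-61.0, 103.8], [-68.4, -102.7]]
flap [[-204.4, 100.9], [-205.3, -101.3]]
out [[50.1, -3.7], [53.4, -96.3], [-53.1, -99.8], [-56.9, -6.9]]
in [[50.5, 95.8], [52.5, 2.5], [-55.5, -1.5], [-58.0, 93.2]]
```

>>> drive_tool:
  plan:
    - {"offset":[-2,1.2,-3],"delta_rot":[0,0,1],"jaw":0.2}
    - {"offset":[-5,3,-6],"delta_rot":[0,0,3],"jaw":0.2}
    - {"offset":[-8.5,5,-6.5],"delta_rot":[0,0,5],"jaw":0.2}
    - {"offset":[-12,7,-6.5],"delta_rot":[0,0,7],"jaw":0.2}
    - {"offset":[-15.5,9,-6.5],"delta_rot":[0,0,9],"jaw":0.2}
    - {"offset":[-18,10,-6.5],"delta_rot":[0,0,10.5],"jaw":0.2}
    - {"offset":[-20,10.5,-6.5],"delta_rot":[0,0,11],"jaw":0.2}
    - {"offset":[-20,10.5,-6.5],"delta_rot":[0,0,11],"jaw":0.2}

```text
time: 11.22
position: [0.6015, 0.138, 0.1335]
tool_rot: [0.752, 0.659, -0.001, -0.001]
ft_force: [0.9, 0.0, -0.5]
grip_width: 0.0079
```

```bash
python3 - <<'E'
from h import *
st(); go([*t2w(-.001,0),.12],np.pi/2+TY)
E
```

```text
t11.22 [0.6015 0.138  0.1335] tray [-0.0775  0.1304] yaw1.440 F [ 0.9  0.  -0.5] w0.0079 q [ 0.04  0.63  1.53  0.    0.99 -1.4 ]
off [-13.78   6.21   1.33] rot [-0.2   0.02  6.14]
```

>>> drive_tool:
  plan:
    - {"offset":[-3,1.5,0],"delta_rot":[0,0,1.5],"jaw":0.2}
    - {"offset":[-6,3,0.5],"delta_rot":[0,0,3],"jaw":0.2}
    - {"offset":[-9,4,0.8],"delta_rot":[0,0,4.5],"jaw":0.2}
    - {"offset":[-12,5.2,1],"delta_rot":[0,0,6],"jaw":0.2}
    - {"offset":[-13.5,5.8,1.5],"delta_rot":[0,0,6.1],"jaw":0.2}
    - {"offset":[-13.8,6,2],"delta_rot":[-0.2,0,6.1],"jaw":0.2}
    - {"offset":[-13.8,6,2],"delta_rot":[-0.2,0,6.1],"jaw":0.2}
    - {"offset":[-13.8,6,2],"delta_rot":[-0.2,0,6.1],"jaw":0.2}

```text
time: 11.88
position: [0.6406, -0.0001, 0.113]
tool_rot: [0.784, 0.621, -0.0, -0.002]
ft_force: [-0.1, 0.9, 0.4]
grip_width: 0.0079
```

```bash
python3 - <<'E'
from h import *
st(); go([*t2w(-.003,0),.10],np.pi/2+TY)
crop("scene","s10.png",180,140,330,270,5)
crop("top","t10.png",220,105,360,245,4)
E
```

```text
t11.88 [ 6.406e-01 -1.000e-04  1.130e-01] tray [-0.0069  0.0054] yaw1.339 F [-0.1  0.9  0.4] w0.0079 q [-0.18  0.68  1.48  0.    0.98 -1.52]
off [-0.55  0.39  1.3 ] rot [-0.21 -0.11  0.37]
```

View pics/s10.png

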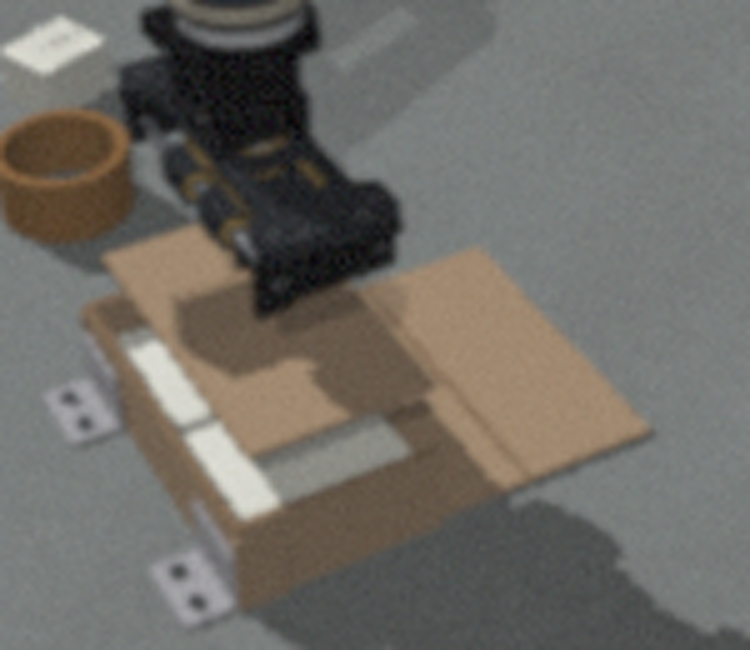

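View pics/t10.png

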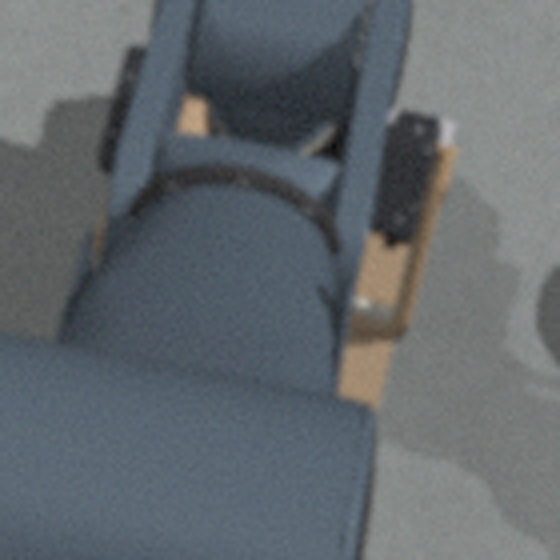

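```bash
python3 - <<'E'
from h import *
f=lambda p:np.array(p)/5+[180,140]-.4
print("pad",(w2t(ray("scene",f([(250,455),(102,258),(440,388)]),.106))*1000).round(1))
print("wall BR, BL",(w2t(ray("scene",f([(82,315),(238,545)]),.06))*1000).round(1))
E
```

```text
pad [[ 50.7 104.5]
 [ 54.1 -85.9]
 [-58.6 108.3]]
wall BR, BL [[ 67.3 -98.5]
 [ 67.1 117.2]]
```

>>> drive_tool:
  plan:
    - {"offset":[-0.3,0.2,0.3],"delta_rot":[-0.2,0,0.4],"jaw":0.2}
    - {"offset":[-0.55,0.4,1],"delta_rot":[-0.2,0,0.4],"jaw":0.2}
    - {"offset":[-0.55,0.4,1.3],"delta_rot":[-0.2,0,0.4],"jaw":0.2}
    - {"offset":[-0.55,0.4,1.3],"delta_rot":[-0.2,0,0.4],"jaw":0.2}
    - {"offset":[-0.55,0.4,1.3],"delta_rot":[-0.2,0,0.4],"jaw":0.2}
    - {"offset":[-0.55,0.4,1.3],"delta_rot":[-0.2,0,0.4],"jaw":0.2}
    - {"offset":[-0.55,0.4,1.3],"delta_rot":[-0.2,0,0.4],"jaw":0.2}
    - {"offset":[-0.55,0.4,1.3],"delta_rot":[-0.2,0,0.4],"jaw":0.2}

```text
time: 12.65
position: [0.6448, -0.0082, 0.1013]
tool_rot: [0.786, 0.618, 0.002, 0.001]
ft_force: [-0.2, -0.5, -0.4]
grip_width: 0.0081
```

```bash
python3 - <<'E'
from h import *
st(); go([*t2w(-.003,0),.10],np.pi/2+TY)
crop("scene","s11.png",180,140,330,270,5)
E
```

```text
t12.65 [ 0.6448 -0.0082  0.1013] tray [-0.0009 -0.0014] yaw1.331 F [-0.2 -0.5 -0.4] w0.0081 q [-0.19  0.7   1.48  0.    0.96 -1.52]
off [ 0.14 -0.21  0.13] rot [ 0.21 -0.07 -0.08]
```

View pics/s11.png

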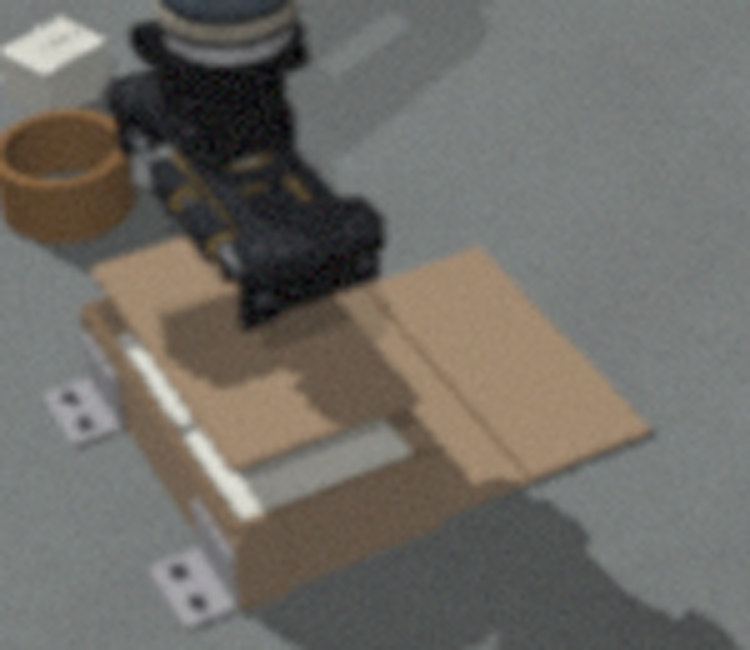

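>>> drive_tool:
  plan:
    - {"offset":[0.1,-0.1,0.5],"delta_rot":[0.2,0,0],"jaw":0.2}
    - {"offset":[0.2,-0.2,1],"delta_rot":[0.2,0,0],"jaw":0.2}
    - {"offset":[0.2,-0.2,1.5],"delta_rot":[0.2,0,0],"jaw":0.2}
    - {"offset":[0.2,-0.2,2.1],"delta_rot":[0.2,0,0],"jaw":0.2}
    - {"offset":[0.2,-0.2,2.1],"delta_rot":[0.2,0,0],"jaw":0.2}
    - {"offset":[0.2,-0.2,2.1],"delta_rot":[0.2,0,0],"jaw":0.2}
    - {"offset":[0.2,-0.2,2.1],"delta_rot":[0.2,0,0],"jaw":0.2}
    - {"offset":[0.2,-0.2,2.1],"delta_rot":[0.2,0,0],"jaw":0.2}

```text
time: 13.37
position: [0.6435, -0.0058, 0.0803]
tool_rot: [0.786, 0.618, 0.001, -0.0]
ft_force: [1.4, 0.7, 0.4]
grip_width: 0.0079
```

```bash
python3 - <<'E'
from h import *
st(); go([*t2w(-.003,0),.10],np.pi/2+TY)
crop("scene","s12.png",185,180,285,270,7.5)
crop("top","t12.png",230,115,350,235,5)
E
```

```text
t13.37 [ 0.6435 -0.0058  0.0803] tray [-0.0027  0.0006] yaw1.331 F [1.4 0.7 0.4] w0.0079 q [-0.18  0.73  1.49  0.    0.92 -1.52]
off [-0.05 -0.03 -1.97] rot [ 0.02 -0.07 -0.08]
```

View pics/s12.png

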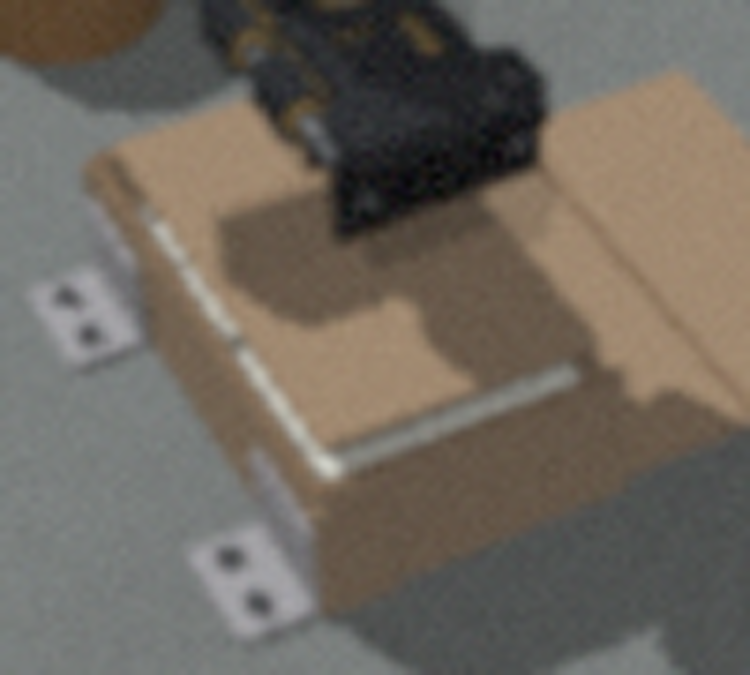

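View pics/t12.png

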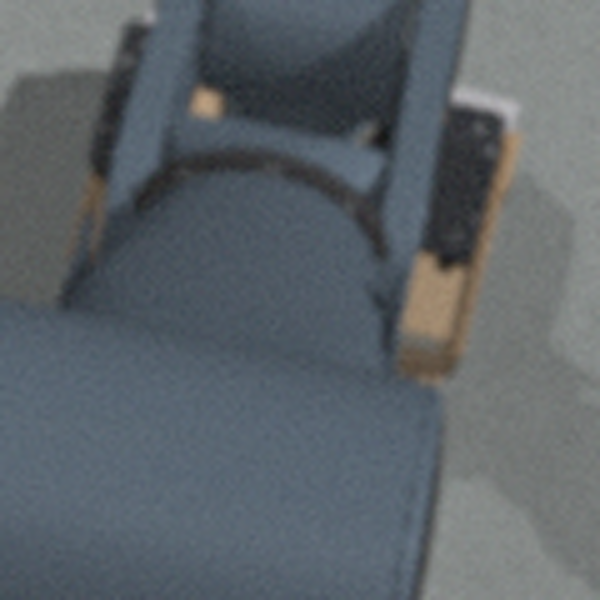

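```bash
python3 - <<'E'
from h import *
f=lambda p:np.array(p)/7.5+[185,180]-.43
print("pad BL BR FL",(w2t(ray("scene",f([(320,447),(107,145),(585,358)]),.0733))*1000).round(1).tolist())
print("wall BR, BL",(w2t(ray("scene",f([(88,165),(322,518)]),.06))*1000).round(1).tolist())
# predicted pixels
P=lambda x,y,z: np.r_[t2w(x,y),z]
for n,q in(("padBL",P(.0535,.0976,.0733)),("padBR",P(.0535,-.0964,.0733)),("wBL",P(.065,.107,.06)),("wBR",P(.065,-.107,.06)),("wFL",P(-.06,.107,.06))):
    print(n,((proj("scene",q)[0]+.43-[185,180])*7.5).round(0))
f=lambda p:np.array(p)/5+[230,115]-.4
print("top wall inner right line",(w2t(ray("top",f([(508,150),(462,350),(520,130),(460,370)]),.06))*1000).round(1).tolist())
print("top pad right",(w2t(ray("top",f([(465,270),(450,342)]),.0733))*1000).round(1).tolist())
E
```

```text
pad BL BR FL [[57.1, 98.6], [58.3, -94.4], [-44.6, 105.1]]
wall BR, BL [[64.7, -102.5], [66.5, 117.7]]
padBL [328. 442.]
padBR [116. 138.]
wBL [313. 497.]
wBR [ 83. 159.]
wFL [625. 373.]
top wall inner right line [[54.4, -104.7], [-56.5, -106.3], [66.7, -108.4], [-67.1, -107.7]]
top pad right [[-17.6, -97.2], [-56.6, -98.6]]
```

>>> drive_tool:
  plan:
    - {"offset":[0,-0.1,0.4],"delta_rot":[0,0,-0.1],"jaw":0.2}
    - {"offset":[0,-0.1,1],"delta_rot":[0,0,-0.1],"jaw":0.2}
    - {"offset":[0,-0.1,1.6],"delta_rot":[0,0,-0.1],"jaw":0.2}
    - {"offset":[0,-0.1,2.1],"delta_rot":[0,0,-0.1],"jaw":0.2}
    - {"offset":[0,-0.1,2.5],"delta_rot":[0,0,-0.1],"jaw":0.2}
    - {"offset":[0,-0.1,2.8],"delta_rot":[0,0,-0.1],"jaw":0.2}
    - {"offset":[0,-0.1,3],"delta_rot":[0,0,-0.1],"jaw":0.2}
    - {"offset":[0,-0.1,3],"delta_rot":[0,0,-0.1],"jaw":0.2}

```text
time: 14.13
position: [0.6421, -0.0054, 0.0514]
tool_rot: [0.786, 0.618, 0.0, -0.001]
ft_force: [-3.7, -0.0, 7.7]
grip_width: 0.0079
```

```bash
python3 - <<'E'
from h import *
st()
crop("scene","s13.png",185,180,285,270,7.5)
E
```

```text
t14.13 [ 0.6421 -0.0054  0.0514] tray [-0.0042  0.0006] yaw1.334 F [-3.7 -0.   7.7] w0.0079 q [-0.18  0.77  1.51  0.    0.87 -1.52]
```

View pics/s13.png

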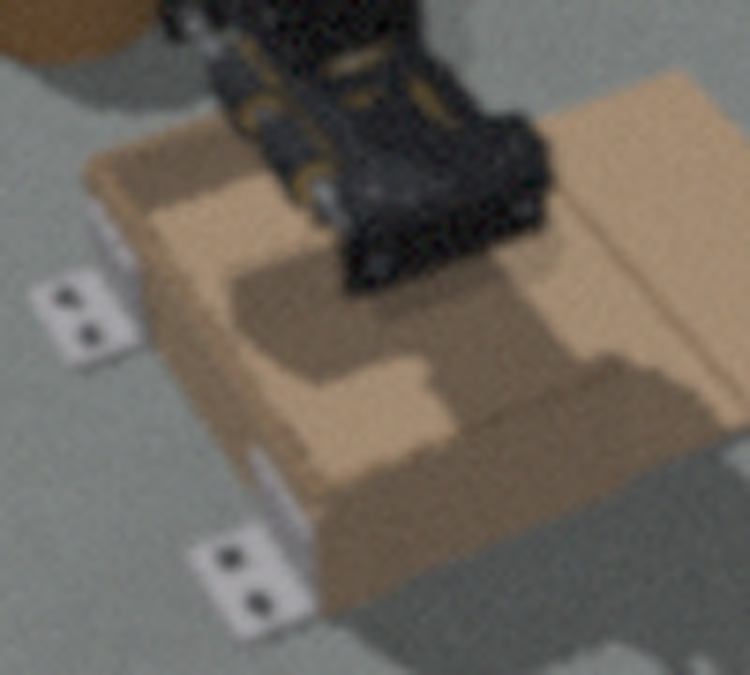

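>>> drive_tool:
  plan:
    - {"offset":[0,-0.1,-0.1],"delta_rot":[0,0,0],"jaw":0.2}
    - {"offset":[0,-0.2,-0.1],"delta_rot":[0,0,0],"jaw":0.2}
    - {"offset":[0,-0.2,0],"delta_rot":[0,0,0],"jaw":0.2}
    - {"offset":[0,-0.2,0.05],"delta_rot":[0,0,0],"jaw":0.2}
    - {"offset":[0,-0.2,0.1],"delta_rot":[0,0,0],"jaw":0.2}
    - {"offset":[0,-0.2,0.1],"delta_rot":[0,0,0],"jaw":0.2}
    - {"offset":[0,-0.2,0.1],"delta_rot":[0,0,0],"jaw":0.2}
    - {"offset":[0,-0.2,0.1],"delta_rot":[0,0,0],"jaw":0.2}

```text
time: 14.85
position: [0.6408, -0.0051, 0.0513]
tool_rot: [0.786, 0.618, 0.001, 0.0]
ft_force: [-3.4, -0.0, 12.8]
grip_width: 0.0081
```

```bash
python3 - <<'E'
from h import *
st(); print(get_obs()["moment"].round(2))
crop("scene","s14.png",185,180,285,270,7.5)
crop("top","t14.png",230,115,350,235,5)
E
```

```text
t14.85 [ 0.6408 -0.0051  0.0513] tray [-0.0055  0.0006] yaw1.333 F [-3.4 -0.  12.8] w0.0081 q [-0.18  0.77  1.51  0.    0.86 -1.52]
[0.09 0.66 0.  ]
```

View pics/s14.png

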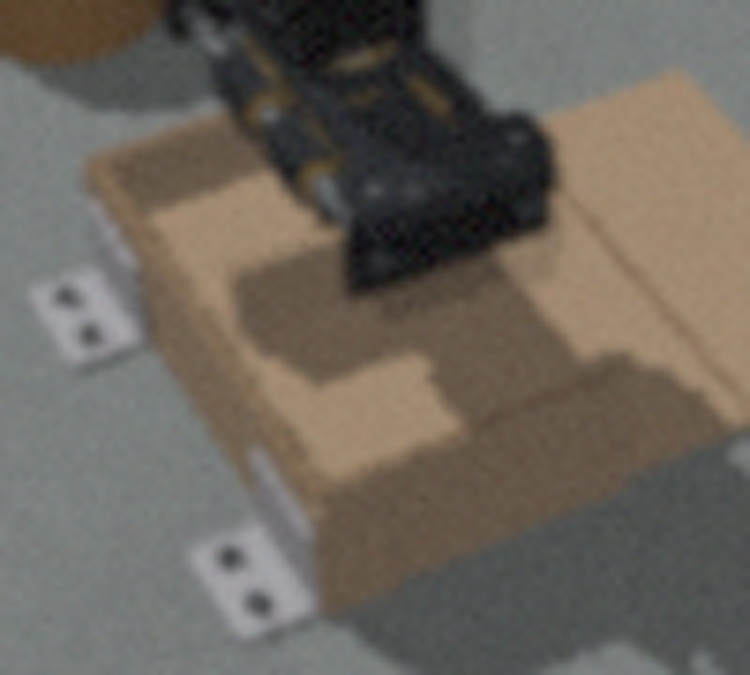

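View pics/t14.png

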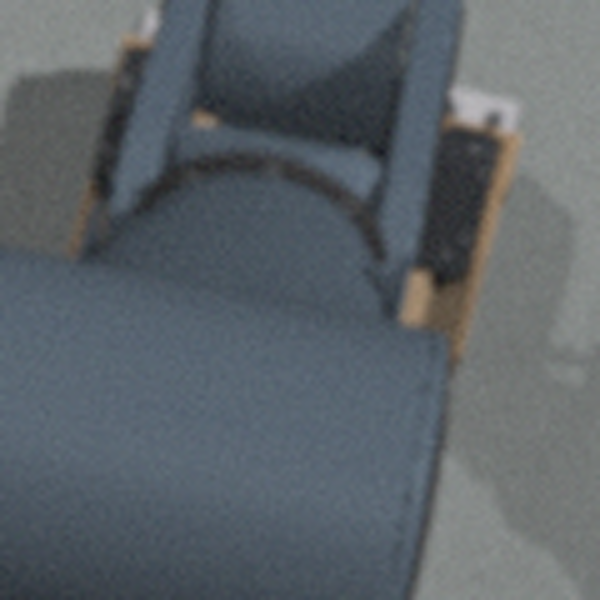

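>>> drive_tool:
  plan:
    - {"offset":[0,0,-0.1],"delta_rot":[0,0,0],"jaw":0.2}
    - {"offset":[0,0,-0.15],"delta_rot":[0,0,0],"jaw":0.2}
    - {"offset":[0,0,-0.15],"delta_rot":[0,0,0],"jaw":1}
    - {"offset":[0,0,-0.15],"delta_rot":[0,0,0],"jaw":2}
    - {"offset":[0,0,-0.15],"delta_rot":[0,0,0],"jaw":3}
    - {"offset":[0,0,-0.15],"delta_rot":[0,0,0],"jaw":3}
    - {"offset":[0,0,-0.15],"delta_rot":[0,0,0],"jaw":3}
    - {"offset":[0,0,-0.15],"delta_rot":[0,0,0],"jaw":3}

```text
time: 15.62
position: [0.6402, -0.005, 0.0503]
tool_rot: [0.786, 0.618, 0.0, -0.001]
ft_force: [0.9, -0.8, -0.7]
grip_width: 0.0286
```

>>> drive_tool:
  plan:
    - {"offset":[0,0,-1],"delta_rot":[0,0,0],"jaw":3}
    - {"offset":[0,0,-2.5],"delta_rot":[0,0,0],"jaw":3}
    - {"offset":[0,0,-5],"delta_rot":[0,0,0],"jaw":3}
    - {"offset":[-2,-2,-8],"delta_rot":[0,0,0],"jaw":5}
    - {"offset":[-5,-5,-11],"delta_rot":[0,0,0],"jaw":7.5}
    - {"offset":[-8.5,-7,-12],"delta_rot":[0,0,0],"jaw":7.5}
    - {"offset":[-12,-9,-12],"delta_rot":[0,0,0],"jaw":7.5}
    - {"offset":[-15,-11,-12],"delta_rot":[0,0,0],"jaw":7.5}

```text
time: 16.28
position: [0.4997, -0.125, 0.1729]
tool_rot: [0.785, 0.619, 0.001, 0.002]
ft_force: [0.4, -0.5, -0.5]
grip_width: 0.0557
```

```bash
python3 - <<'E'
from h import *
st()
crop("scene","s15.png",170,130,310,270,4.2)
crop("top","t15.png",210,105,460,265,3.2)
E
```

```text
t16.28 [ 0.4997 -0.125   0.1729] tray [-0.1143 -0.1491] yaw1.335 F [ 0.4 -0.5 -0.5] w0.0557 q [-0.46  0.45  1.76  0.    0.93 -1.8 ]
```

View pics/s15.png

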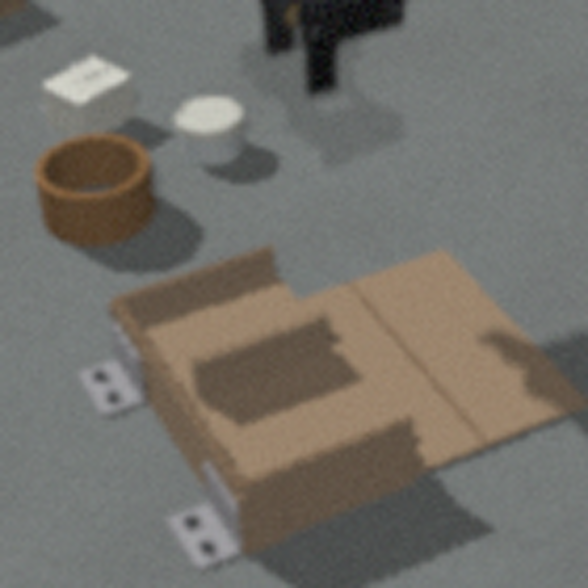

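View pics/t15.png

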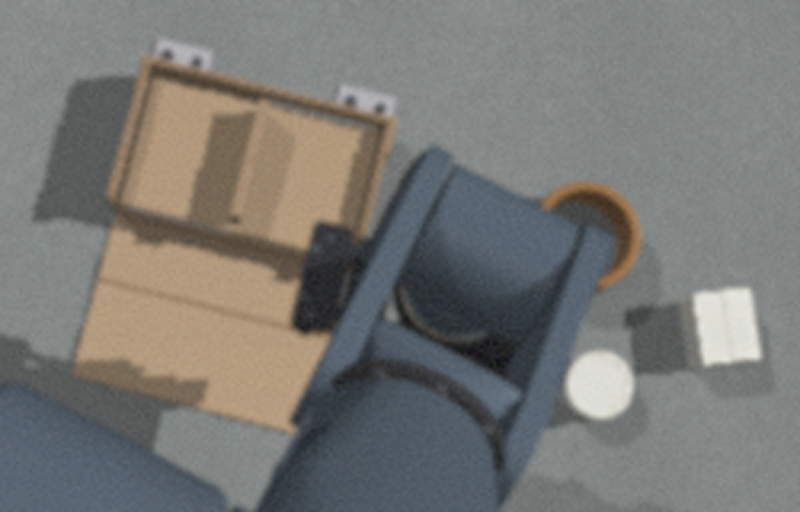

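The divider lies flat inside the tray with the fin up: fin top at about (260,115) and base near (235,218) in the top crop. The tub at (600,385), the tape roll and the carton haven't moved. Next I'll locate the tub in both views.

```bash
python3 - <<'E'
from h import *
for n,x0,y0,x1,y1 in(("top",375,190,450,245),("scene",170,135,240,175)):
    im=camera(n)[y0:y1,x0:x1]; hsv=cv2.cvtColor(im,cv2.COLOR_RGB2HSV)
    m=((hsv[...,2]>150)&(hsv[...,1]<50)).astype(np.uint8)
    k,l,s,c=cv2.connectedComponentsWithStats(m)
    for i in range(1,k):
        if s[i,4]>60:
            cn=cv2.findContours((l==i).astype(np.uint8),cv2.RETR_EXTERNAL,cv2.CHAIN_APPROX_NONE)[0][0]
            e=cv2.fitEllipse(cn); uv=np.array(e[0])+[x0,y0]; print(n,s[i],e[1],uv,ray(n,uv,.036),ray(n,c[i]+[x0,y0],.036))
print("roll",ray("top",[(393,180)],.048))
st()
go([.464,-.298,.14],1.05); go([.464,-.298,.07],1.05)
E
```

```text
top [ 51   4  22  26 469] (21.536996841430664, 27.265243530273438) [436.71669388 206.29307365] [[ 0.51586501 -0.40892335]] [[ 0.51616207 -0.40891441]]
top [ 12  24  22  22 381] (20.62847900390625, 21.671403884887695) [397.14460945 224.5352211 ] [[ 0.4656629  -0.29956498]] [[ 0.4656766  -0.29959289]]
scene [ 10   8  21  12 141] (9.1639986038208, 18.318742752075195) [189.94826698 148.65944481] [[ 0.50888112 -0.41548666]] [[ 0.50892295 -0.41545782]]
scene [ 41  18  17   9 117] (8.197113990783691, 15.589242935180664) [219.12410736 156.91696358] [[ 0.4656204  -0.29764074]] [[ 0.46552219 -0.29764538]]
roll [[ 0.58341159 -0.28795594]]
t16.48 [ 0.4994 -0.1246  0.1714] tray [-0.1147 -0.1489] yaw1.330 F [-0.6 -0.2 -0.5] w0.0704 q [-0.46  0.45  1.76  0.    0.93 -1.79]
off [-17.69   0.69   3.12] rot [ 0.06 -0.09 16.06]
off [-17.7    0.68  10.12] rot [ 0.06 -0.09 16.06]
```

>>> drive_tool:
  plan:
    - {"offset":[-3,0.1,0],"delta_rot":[0,0,3],"jaw":7.5}
    - {"offset":[-6,0.2,0],"delta_rot":[0,0,6],"jaw":7.5}
    - {"offset":[-9.5,0.3,1],"delta_rot":[0,0,9],"jaw":7.5}
    - {"offset":[-13,0.4,2],"delta_rot":[0,0,12],"jaw":7.5}
    - {"offset":[-16,0.6,4],"delta_rot":[0,0,15],"jaw":7.5}
    - {"offset":[-17.8,0.8,6.5],"delta_rot":[0,0,16],"jaw":7.5}
    - {"offset":[-17.8,0.8,9],"delta_rot":[0,0,16],"jaw":7.5}
    - {"offset":[-17.8,0.8,9],"delta_rot":[0,0,16],"jaw":7.5}

```text
time: 17.15
position: [0.4645, -0.2972, 0.0762]
tool_rot: [0.865, 0.503, -0.0, -0.004]
ft_force: [-0.4, 0.2, -0.6]
grip_width: 0.0751
```

>>> drive_tool:
  plan:
    - {"offset":[0,0,0],"delta_rot":[0,0,0],"jaw":7.5}
    - {"offset":[0,0,0],"delta_rot":[0,0,0],"jaw":7.5}
    - {"offset":[0,0,0],"delta_rot":[0,0,0],"jaw":7.5}
    - {"offset":[0,0,0],"delta_rot":[0,0,0],"jaw":7.5}
    - {"offset":[0,0,0],"delta_rot":[0,0,0],"jaw":7.5}
    - {"offset":[0,0,0],"delta_rot":[0,0,0],"jaw":7.5}
    - {"offset":[0,0,0],"delta_rot":[0,0,0],"jaw":7.5}
    - {"offset":[0,0,0],"delta_rot":[0,0,0],"jaw":7.5}

```text
time: 17.82
position: [0.4655, -0.2985, 0.0806]
tool_rot: [0.864, 0.503, 0.0, -0.0]
ft_force: [0.7, -0.9, -0.3]
grip_width: 0.0751
```

```bash
python3 - <<'E'
from h import *
st()
go([.4656,-.2987,.008],1.05)
crop("scene","s16.png",160,100,280,190,6)
E
```

```text
t17.82 [ 0.4655 -0.2985  0.0806] tray [-0.1066 -0.3258] yaw1.054 F [ 0.7 -0.9 -0.3] w0.0751 q [-0.77  0.64  1.73  0.    0.77 -1.83]
off [-0.02  0.02  7.26] rot [-0.   -0.06  0.23]
```

View pics/s16.png

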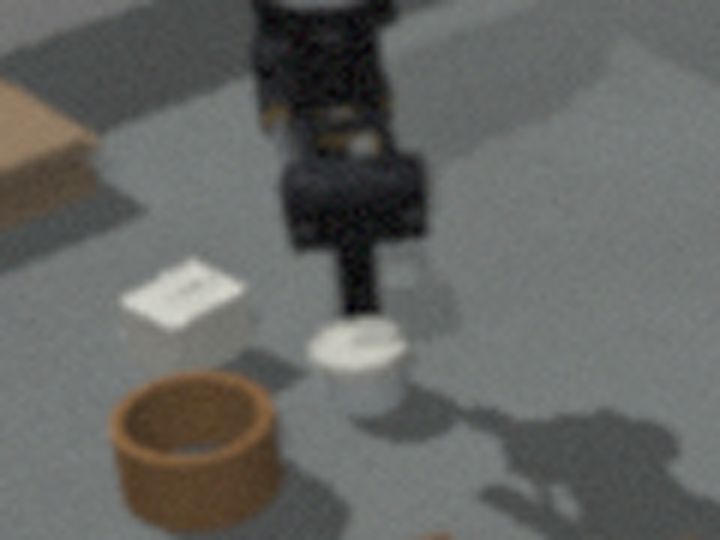

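The gripper is aligned over the tub at (357,365) in the crop.

>>> drive_tool:
  plan:
    - {"offset":[0,0,1],"delta_rot":[0,0,0],"jaw":7.5}
    - {"offset":[0,0,2.5],"delta_rot":[0,0,0],"jaw":7.5}
    - {"offset":[0,0,4.5],"delta_rot":[0,0,0],"jaw":7.5}
    - {"offset":[0,0,6],"delta_rot":[0,0,0],"jaw":7.5}
    - {"offset":[0,0,7],"delta_rot":[0,0,0],"jaw":7.5}
    - {"offset":[0,0,7.2],"delta_rot":[0,0,0],"jaw":7.5}
    - {"offset":[0,0,7.2],"delta_rot":[0,0,0],"jaw":7}
    - {"offset":[0,0,7.2],"delta_rot":[0,0,0],"jaw":6.5}
  squeeze: 15

```text
time: 18.53
position: [0.4657, -0.2986, 0.0084]
tool_rot: [0.864, 0.503, 0.0, -0.0]
ft_force: [1.0, 0.4, -0.0]
grip_width: 0.0692
```

>>> drive_tool:
  plan:
    - {"offset":[0,0,0],"delta_rot":[0,0,0],"jaw":6.2}
    - {"offset":[0,0,0],"delta_rot":[0,0,0],"jaw":5.9}
    - {"offset":[0,0,0],"delta_rot":[0,0,0],"jaw":5.6}
    - {"offset":[0,0,0],"delta_rot":[0,0,0],"jaw":5.2}
    - {"offset":[0,0,0],"delta_rot":[0,0,0],"jaw":5}
    - {"offset":[0,0,0],"delta_rot":[0,0,0],"jaw":5}
    - {"offset":[0,0,0],"delta_rot":[0,0,0],"jaw":5}
    - {"offset":[0,0,0],"delta_rot":[0,0,0],"jaw":5}

```text
time: 19.2
position: [0.4658, -0.2986, 0.0089]
tool_rot: [0.864, 0.503, 0.0, 0.0]
ft_force: [0.1, 0.9, 6.2]
grip_width: 0.0565
```

```bash
python3 - <<'E'
from h import *
st()
E
```

```text
t19.20 [ 0.4658 -0.2986  0.0089] tray [-0.1064 -0.3259] yaw1.054 F [0.1 0.9 6.2] w0.0565 q [-0.77  0.76  1.76  0.    0.62 -1.83]
```

>>> drive_tool:
  plan:
    - {"offset":[0,0,-0.5],"delta_rot":[0,0,0],"jaw":5}
    - {"offset":[0,0,-1.5],"delta_rot":[0,0,0],"jaw":5}
    - {"offset":[0,0,-3.5],"delta_rot":[0,0,0],"jaw":5}
    - {"offset":[0,0,-6],"delta_rot":[0,0,0],"jaw":5}
    - {"offset":[0,0,-8.5],"delta_rot":[0,0,0],"jaw":5}
    - {"offset":[0,0,-11],"delta_rot":[0,0,0],"jaw":5}
    - {"offset":[0,0,-12.5],"delta_rot":[0,0,0],"jaw":5}
    - {"offset":[0,0,-12.5],"delta_rot":[0,0,0],"jaw":5}

```text
time: 19.87
position: [0.4671, -0.3, 0.137]
tool_rot: [0.864, 0.503, 0.001, 0.003]
ft_force: [1.1, 0.2, -1.2]
grip_width: 0.0567
```

```bash
python3 - <<'E'
from h import *
st()
print(t2w(-.008,-.05)); go([*t2w(-.008,-.05),.14],TY)
crop("scene","s17.png",160,60,300,190,5)
t=camera("top"); cv2.imwrite("pics/t17.png",cv2.resize(t[115:235,230:350],None,fx=5,fy=5,interpolation=cv2.INTER_CUBIC)[...,::-1])
E
```

```text
t19.87 [ 0.4671 -0.3     0.137 ] tray [-0.1048 -0.3269] yaw1.054 F [ 1.1  0.2 -1.2] w0.0567 q [-0.77  0.55  1.7   0.    0.89 -1.83]
[ 0.62643753 -0.0537045 ]
off [29.28  1.69 -0.31] rot [ 0.34 -0.2  74.03]
```

View pics/s17.png

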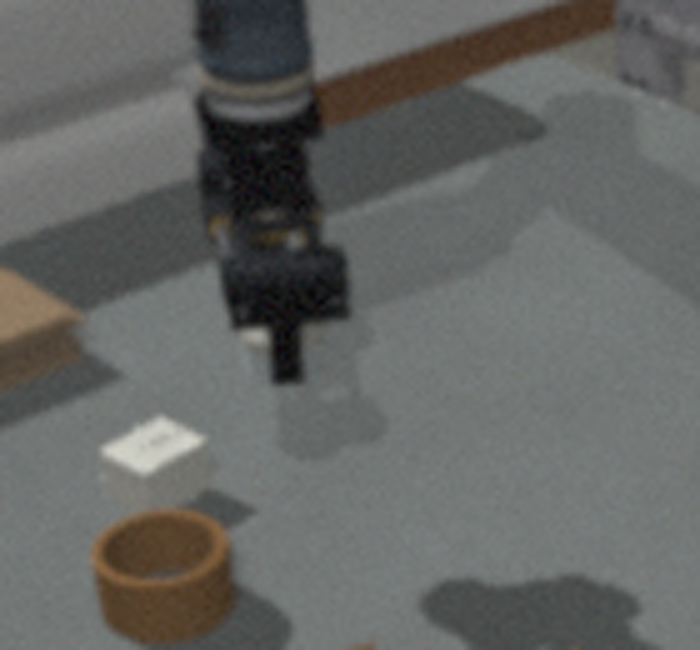

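View pics/t17.png

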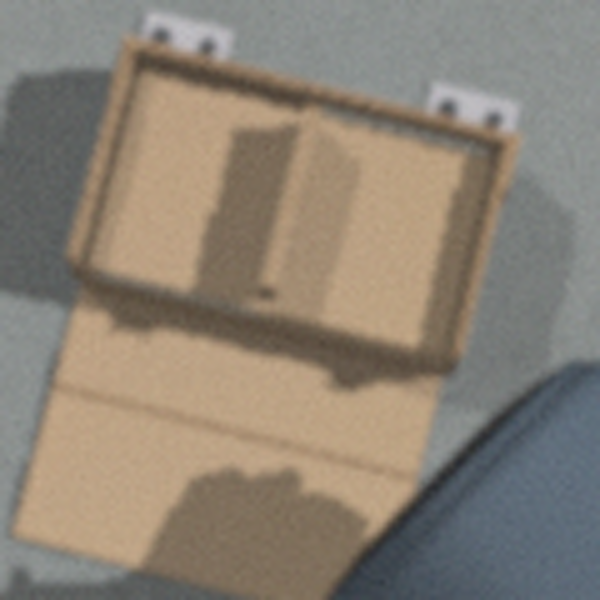

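The tub is held upright between the fingers at about (270,340). The tray view shows the divider square, with its fin from (310,105) to (265,292).

>>> drive_tool:
  plan:
    - {"offset":[1,0,-0.5],"delta_rot":[0,0,3],"jaw":5}
    - {"offset":[3,0.1,-1],"delta_rot":[0,0,8],"jaw":5}
    - {"offset":[5,0.3,-1],"delta_rot":[0,0,13],"jaw":5}
    - {"offset":[7.5,0.5,-1],"delta_rot":[0,0,18],"jaw":5}
    - {"offset":[10,0.6,-1],"delta_rot":[0,0,23],"jaw":5}
    - {"offset":[12,0.8,-1],"delta_rot":[0,0,28],"jaw":5}
    - {"offset":[14,0.9,-1],"delta_rot":[0,0,32],"jaw":5}
    - {"offset":[15,1,-1],"delta_rot":[0,0,35],"jaw":5}

```text
time: 20.63
position: [0.5478, -0.1702, 0.1412]
tool_rot: [0.976, 0.219, -0.001, -0.002]
ft_force: [0.2, 0.5, -1.7]
grip_width: 0.0567
```

```bash
python3 - <<'E'
from h import *
st(); go([*t2w(-.008,-.05),.14],TY)
E
```

```text
t20.63 [ 0.5478 -0.1702  0.1412] tray [-0.0569 -0.1818] yaw0.441 F [ 0.2  0.5 -1.7] w0.0567 q [-0.5   0.57  1.64  0.    0.94 -0.94]
off [12.09 -7.18  0.14] rot [-0.26  0.18 38.92]
```

>>> drive_tool:
  plan:
    - {"offset":[2,-1.2,0],"delta_rot":[0,0,5],"jaw":5}
    - {"offset":[4,-2.4,0],"delta_rot":[0,0,10],"jaw":5}
    - {"offset":[6,-3.6,0],"delta_rot":[0,0,15],"jaw":5}
    - {"offset":[8,-4.8,0],"delta_rot":[0,0,21],"jaw":5}
    - {"offset":[10,-5.9,0],"delta_rot":[0,0,27],"jaw":5}
    - {"offset":[11.5,-6.8,0],"delta_rot":[0,0,33],"jaw":5}
    - {"offset":[12.1,-7.2,0],"delta_rot":[0,0,37],"jaw":5}
    - {"offset":[12.1,-7.2,0],"delta_rot":[0,0,39],"jaw":5}

```text
time: 21.3
position: [0.6262, -0.0537, 0.141]
tool_rot: [0.993, -0.119, -0.002, -0.001]
ft_force: [-1.3, -0.1, -0.9]
grip_width: 0.0564
```

>>> drive_tool:
  plan:
    - {"offset":[0,0,0],"delta_rot":[0,0,0],"jaw":5}
    - {"offset":[0,0,0],"delta_rot":[0,0,0],"jaw":5}
    - {"offset":[0,0,0.5],"delta_rot":[0,0,0],"jaw":5}
    - {"offset":[0,0,1.5],"delta_rot":[0,0,0],"jaw":5}
    - {"offset":[0,0,3],"delta_rot":[0,0,0],"jaw":5}
    - {"offset":[0,0,4],"delta_rot":[0,0,0],"jaw":5}
    - {"offset":[0,0,4],"delta_rot":[0,0,0],"jaw":5}
    - {"offset":[0,0,4],"delta_rot":[0,0,0],"jaw":5}

```text
time: 21.97
position: [0.6258, -0.0562, 0.1023]
tool_rot: [0.993, -0.119, -0.001, -0.001]
ft_force: [1.0, 0.2, -1.6]
grip_width: 0.057
```

```bash
python3 - <<'E'
from h import *
st(); go([*t2w(-.008,-.05),.054],TY)
crop("scene","s18.png",170,120,310,270,4)
crop("top","t18.png",220,105,350,235,4)
E
```

```text
t21.97 [ 0.6258 -0.0562  0.1023] tray [-0.008  -0.0525] yaw-0.238 F [ 1.   0.2 -1.6] w0.0570 q [-0.27  0.68  1.52  0.    0.94 -0.03]
off [ 0.02 -0.25  4.83] rot [-0.08  0.17  0.01]
```

View pics/s18.png

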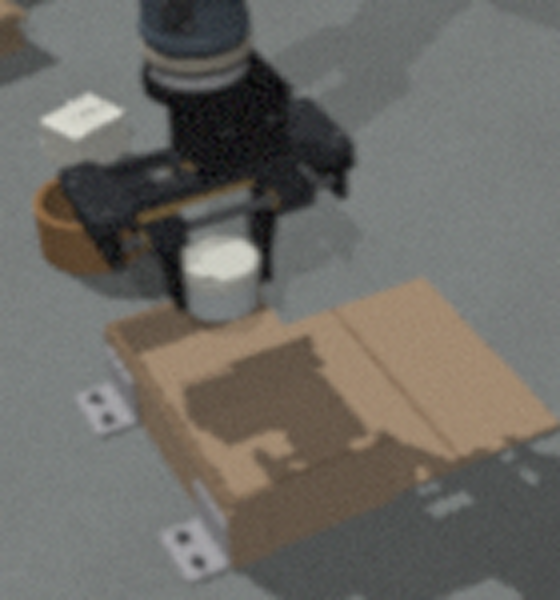

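View pics/t18.png

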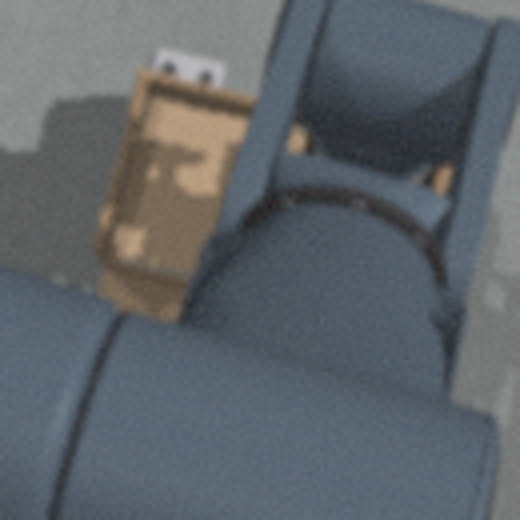

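>>> drive_tool:
  plan:
    - {"offset":[0,-0.1,0.6],"delta_rot":[0,0,0],"jaw":5}
    - {"offset":[0,-0.2,1.5],"delta_rot":[0,0,0],"jaw":5}
    - {"offset":[0,-0.2,2.5],"delta_rot":[0,0,0],"jaw":5}
    - {"offset":[0,-0.2,3.4],"delta_rot":[0,0,0],"jaw":5}
    - {"offset":[0,-0.2,4.1],"delta_rot":[0,0,0],"jaw":5}
    - {"offset":[0,-0.2,4.5],"delta_rot":[0,0,0],"jaw":5}
    - {"offset":[0,-0.2,4.7],"delta_rot":[0,0,0],"jaw":5}
    - {"offset":[0,-0.2,4.8],"delta_rot":[0,0,0],"jaw":5}

```text
time: 22.73
position: [0.627, -0.054, 0.0549]
tool_rot: [0.993, -0.119, -0.0, -0.001]
ft_force: [0.6, 0.9, -1.4]
grip_width: 0.0567
```

>>> drive_tool:
  plan:
    - {"offset":[0,0,0],"delta_rot":[0,0,0],"jaw":5}
    - {"offset":[0,0,0.05],"delta_rot":[0,0,0],"jaw":5}
    - {"offset":[0,0,0.1],"delta_rot":[0,0,0],"jaw":5}
    - {"offset":[0,0,0.15],"delta_rot":[0,0,0],"jaw":5}
    - {"offset":[0,0,0.2],"delta_rot":[0,0,0],"jaw":5}
    - {"offset":[0,0,0.2],"delta_rot":[0,0,0],"jaw":5}
    - {"offset":[0,0,0.2],"delta_rot":[0,0,0],"jaw":5}
    - {"offset":[0,0,0.2],"delta_rot":[0,0,0],"jaw":5}

```text
time: 23.4
position: [0.6272, -0.0541, 0.0536]
tool_rot: [0.993, -0.119, 0.0, -0.001]
ft_force: [-0.2, -0.8, -2.2]
grip_width: 0.0567
```

>>> drive_tool:
  plan:
    - {"offset":[0,0,0.05],"delta_rot":[0,0,0],"jaw":5}
    - {"offset":[0,0,0.1],"delta_rot":[0,0,0],"jaw":5}
    - {"offset":[0,0,0.15],"delta_rot":[0,0,0],"jaw":5}
    - {"offset":[0,0,0.2],"delta_rot":[0,0,0],"jaw":5}
    - {"offset":[0,0,0.2],"delta_rot":[0,0,0],"jaw":5}
    - {"offset":[0,0,0.2],"delta_rot":[0,0,0],"jaw":5}
    - {"offset":[0,0,0.2],"delta_rot":[0,0,0],"jaw":5}
    - {"offset":[0,0,0.2],"delta_rot":[0,0,0],"jaw":5}

```text
time: 24.07
position: [0.6272, -0.0541, 0.0516]
tool_rot: [0.993, -0.119, -0.0, -0.001]
ft_force: [0.4, 0.7, -1.2]
grip_width: 0.0568
```

>>> drive_tool:
  plan:
    - {"offset":[0,0,0.05],"delta_rot":[0,0,0],"jaw":5}
    - {"offset":[0,0,0.1],"delta_rot":[0,0,0],"jaw":5}
    - {"offset":[0,0,0.1],"delta_rot":[0,0,0],"jaw":5}
    - {"offset":[0,0,0.15],"delta_rot":[0,0,0],"jaw":5}
    - {"offset":[0,0,0.15],"delta_rot":[0,0,0],"jaw":5}
    - {"offset":[0,0,0.15],"delta_rot":[0,0,0],"jaw":5}
    - {"offset":[0,0,0.15],"delta_rot":[0,0,0],"jaw":5}
    - {"offset":[0,0,0.15],"delta_rot":[0,0,0],"jaw":5}

```text
time: 24.73
position: [0.6273, -0.0541, 0.0509]
tool_rot: [0.993, -0.118, 0.0, -0.001]
ft_force: [-1.8, 0.5, 5.9]
grip_width: 0.0567
```

Contact (5.9 N upward), so I'll release.

>>> drive_tool:
  plan:
    - {"offset":[0,0,0],"delta_rot":[0,0,0],"jaw":5.6}
    - {"offset":[0,0,-0.05],"delta_rot":[0,0,0],"jaw":5.8}
    - {"offset":[0,0,-0.05],"delta_rot":[0,0,0],"jaw":6.1}
    - {"offset":[0,0,-0.05],"delta_rot":[0,0,0],"jaw":6.4}
    - {"offset":[0,0,-0.05],"delta_rot":[0,0,0],"jaw":6.8}
    - {"offset":[0,0,-0.05],"delta_rot":[0,0,0],"jaw":6.8}
    - {"offset":[0,0,-0.05],"delta_rot":[0,0,0],"jaw":6.8}
    - {"offset":[0,0,-0.05],"delta_rot":[0,0,0],"jaw":6.8}

```text
time: 25.4
position: [0.6272, -0.0541, 0.0504]
tool_rot: [0.993, -0.119, -0.0, -0.001]
ft_force: [-0.1, 0.8, -0.6]
grip_width: 0.068
```

>>> drive_tool:
  plan:
    - {"offset":[0,0,-0.5],"delta_rot":[0,0,0],"jaw":6.8}
    - {"offset":[0,0,-1.5],"delta_rot":[0,0,0],"jaw":6.8}
    - {"offset":[0,0,-3],"delta_rot":[0,0,0],"jaw":6.8}
    - {"offset":[0,0,-5],"delta_rot":[0,0,0],"jaw":6.8}
    - {"offset":[0,0,-8],"delta_rot":[0,0,0],"jaw":6.8}
    - {"offset":[-3,1,-11],"delta_rot":[0,0,0],"jaw":6.8}
    - {"offset":[-6,4,-14],"delta_rot":[0,0,0],"jaw":6.8}
    - {"offset":[-9,7,-14],"delta_rot":[0,0,0],"jaw":6.8}

```text
time: 26.07
position: [0.5355, -0.0959, 0.1941]
tool_rot: [0.993, -0.117, 0.005, 0.001]
ft_force: [0.7, -1.1, 0.1]
grip_width: 0.0681
```

>>> drive_tool:
  plan:
    - {"offset":[-3,3,0],"delta_rot":[0,0,0],"jaw":6.8}
    - {"offset":[-5,6,0],"delta_rot":[0,0,0],"jaw":6.8}
    - {"offset":[-6,9,0],"delta_rot":[0,0,0],"jaw":6.8}
    - {"offset":[-6,12,0],"delta_rot":[0,0,0],"jaw":6.8}
    - {"offset":[-6,14,0],"delta_rot":[0,0,0],"jaw":6.8}
    - {"offset":[-6,14,0],"delta_rot":[0,0,0],"jaw":6.8}
    - {"offset":[-6,14,0],"delta_rot":[0,0,0],"jaw":6.8}
    - {"offset":[-6,14,0],"delta_rot":[0,0,0],"jaw":6.8}

```text
time: 26.73
position: [0.4413, -0.2167, 0.1893]
tool_rot: [0.993, -0.119, 0.0, -0.001]
ft_force: [-0.9, 0.3, -0.8]
grip_width: 0.068
```

```bash
python3 - <<'E'
from h import *
st()
crop("scene","s19.png",170,120,310,270,4)
crop("top","t19.png",210,105,460,265,3.2)
E
```

```text
t26.73 [ 0.4413 -0.2167  0.1893] tray [-0.1495 -0.2521] yaw-0.238 F [-0.9  0.3 -0.8] w0.0680 q [-0.69  0.4   1.8   0.    0.95 -0.45]
```

View pics/s19.png

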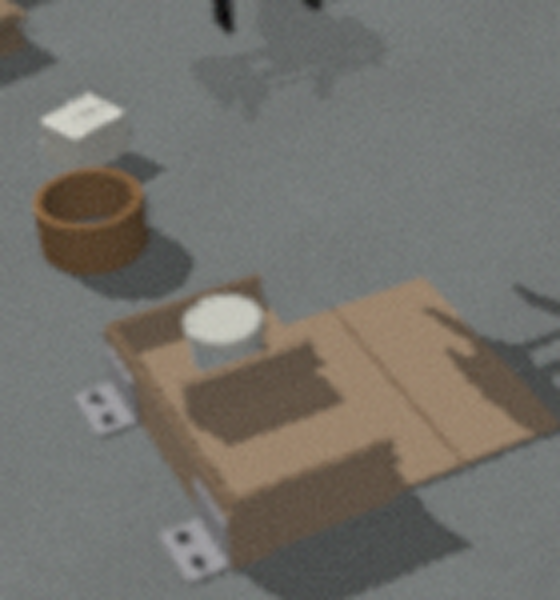

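View pics/t19.png

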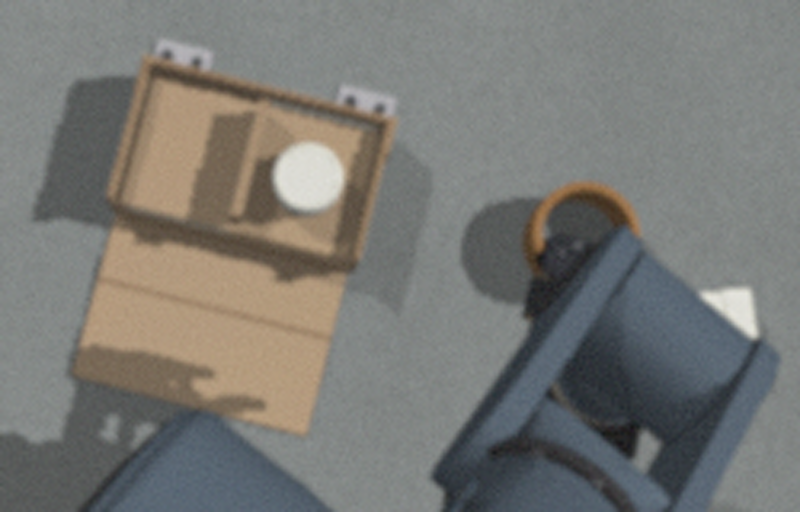

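The tub stands upright on the right of the fin, its lid at (308,177) in the top crop, and the bystanders haven't moved. One closer look at the tray's front edge.

```bash
python3 - <<'E'
from h import *
im=crop("top","t20.png",238,118,338,200,7)
E
```

```text
(no output)
```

View pics/t20.png

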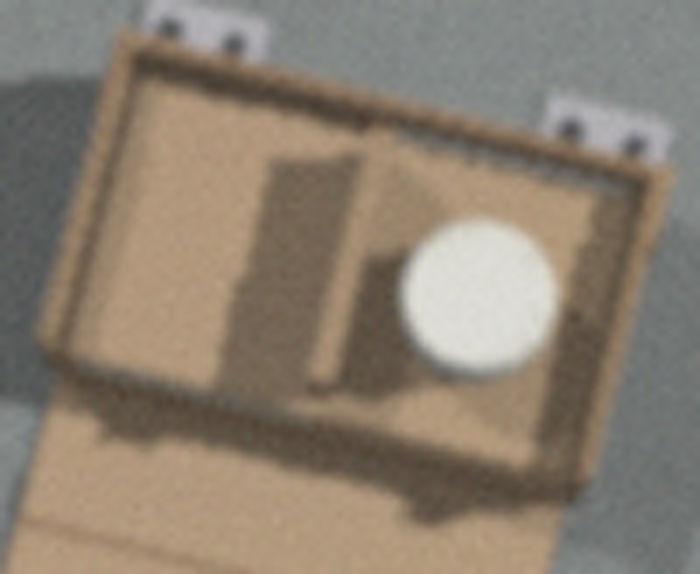

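```bash
python3 - <<'E'
from h import *
f=lambda p:np.array(p)/7+[238,118]-.43
print("padF",(w2t(ray("top",f([(75,358),(300,405),(545,465)]),.042))*1000).round(1).tolist(),"padB",(w2t(ray("top",f([(140,85),(385,148),(600,200)]),.042))*1000).round(1).tolist())
print("wallF",(w2t(ray("top",f([(43,350),(583,487)]),.06))*1000).round(1).tolist(),"wallB",(w2t(ray("top",f([(120,35),(668,170)]),.06))*1000).round(1).tolist())
print("tub",(w2t(ray("top",f([(479,298)]),.078))*1000).round(1).tolist())
E
```

```text
padF [[-60.3, 93.3], [-56.6, 5.8], [-55.9, -89.8]] padB [[49.9, 96.7], [49.1, -0.9], [49.8, -85.9]]
wallF [[-63.7, 103.9], [-63.8, -104.9]] wallB [[62.2, 107.3], [62.9, -107.6]]
tub [[-7.7, -49.9]]
```

```bash
python3 - <<'E'
from rig import *
print(hand_in(), get_obs()["time"])
E
```

```text
the job is handed in; nothing more can be done
the job is handed in; nothing more can be done
```

The tray is packed as asked and the job is handed in, finished at about 26.8 s of the 72 s allowed; no verdict was reported.

**What I did:**
- **Box:** pushed it squarely in with two fingers until it met the back wall (8.5 N forward when it stopped).
- **Divider:** picked the brown one up by its fin and laid it flat on both boxes, fin up and running front to back.
- **Tub:** carried it upright and set it down on the right of the fin. It touched with about 6 N before I opened the fingers.

**Last checks (camera pictures):**
- **Divider:** it lies inside the walls. Its front edge is at about x = -56 to -60 mm, behind the wall ends at -64 mm. Its back edge is about 8 mm short of the back wall's inner face.
- **Tub:** it stands upright at about (-8, -50) mm in the tray.
- **Bystanders:** the tape roll and the small carton had not moved. The cutter was in place in a picture taken while I held the divider; I did not picture it after that, but the arm stayed away from it.
- **Robot:** clear of everything at hand-in.

**Disagreements:**
- The two cameras and the wall contact differed by 2–4 mm on where the tray and boxes are.
- The divider touched down about 2 mm higher than I expected. I took that as a small slip in the grip, because it slid freely and looked level once released.

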